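Reset the condiment caddy in order of height

TASK

Reset the table's condiment caddy for the next guests: stand the sauce bottle, pepper mill, salt shaker and toothpick pot in its four pockets in order of height, the tallest in the pocket next to the menu stand and stepping down to the shortest in the pocket next to the candle, so that none hides behind another. Keep them upright, set each one gently down onto the floor of its pocket rather than dropping it, and leave the candle where it stands.

Things in the scene. Friction and masses are not known exactly. Their poses are not given: they have to be found in the camera images.
- sauce: Loose glass sauce bottle, blue and white label, gold cap, the tallest: 207 mm high, 0.35 kg. To the fingers it is 59 mm across up to 108 mm above its foot, then a straight cone to 29 mm across at the top (the slim neck is filled out to that cone); grip it round the cap, 165 to 205 mm up, 40 to 30 mm wide. Origin at the centre of its underside, z up.
- mill: Loose turned dark wooden pepper mill, second tallest: 163 mm high, foot 57 mm across, about 0.26 kg. Waist 35 mm across 76 mm up; widest part of the head 49 mm across from 104 to 140 mm up, where it is gripped; the head does not turn. Origin at the centre of its underside, z up.
- salt: Loose glass salt shaker with a pale domed top, third tallest: 90 mm high, 44 mm across at 28 mm up, 34 mm across at the straight part of the top 64 to 82 mm up, where it is gripped; 0.1 kg. Origin at the centre of its underside, z up.
- toothpicks: Loose small green pot of toothpicks, the shortest: 72 mm high with the sticks, the pot itself 49 mm high and 38 mm across (35 mm at its rim), 0.07 kg; grip the pot 28 to 49 mm up (fingers pass through the sticks). Origin at the centre of its underside, z up.
- caddy: Light wooden caddy, fixed, 82 mm wide (its x), 311 mm long (its y), origin at the centre of its underside. Four square pockets, 70 x 70 mm inside, in a row along its y, centres at y = -112.5, -37.5, +37.5, +112.5 mm, x = 0; pocket floor 9 mm, long sides and dividers 29 mm, end panels (with hand slots) 62 mm above the table. Both ends are alike.
- menu: Blue upright menu stand, fixed, at one end of the caddy (either end); foot 62 x 104 mm, 189 mm high. Its centre is about 198 mm from the caddy's centre; origin at the centre of its underside. Its end of the row is the tall end.
- candle: Loose tea light in a metal cup, 38 mm across, 17 mm high, beyond the caddy's other end; origin at the centre of its underside. To be left where it is.

How it is judged:
At the end, for the whole second after the job is handed in: Sauce, mill, salt, toothpicks in this order from the menu stand, each on the floor of its own caddy pocket: origin within 22 mm of the pocket's centre along and across the row and within 5 mm of its floor's height, upright within 7 degrees, at rest (x of sauce in the frame of caddy between -0.022 and 0.022 m and z of sauce in the frame of caddy between 0.004 and 0.014 m and angle between each of sauce, mill, salt, toothpicks's own z axis and vertical below 0.12 rad and linear speed of each of sauce, mill, salt, toothpicks below 0.02 m/s and x of mill in the frame of caddy between -0.022 and 0.022 m and z of mill in the frame of caddy between 0.004 and 0.014 m and x of salt in the frame of caddy between -0.022 and 0.022 m and z of salt in the frame of caddy between 0.004 and 0.014 m and x of toothpicks in the frame of caddy between -0.022 and 0.022 m and z of toothpicks in the frame of caddy between 0.004 and 0.014 m and ((y of menu in the frame of caddy above 0 m and y of sauce in the frame of caddy between 0.0905 and 0.1345 m and y of mill in the frame of caddy between 0.0155 and 0.0595 m and y of salt in the frame of caddy between -0.0595 and -0.0155 m and y of toothpicks in the frame of caddy between -0.1345 and -0.0905 m) or (y of menu in the frame of caddy below 0 m and y of sauce in the frame of caddy between -0.1345 and -0.0905 m and y of mill in the frame of caddy between -0.0595 and -0.0155 m and y of salt in the frame of caddy between 0.0155 and 0.0595 m and y of toothpicks in the frame of caddy between 0.0905 and 0.1345 m))); the robot touches nothing.
It fails at once if a condiment is tipped over (more than 40 degrees from upright) (angle between any of sauce, mill, salt, toothpicks's own z axis and vertical above 0.7 rad).
It fails at once if a condiment is dropped: in the air, touched by nothing, with its foot more than 13 mm above the pocket floors ((contact force between sauce and anything else below 0.01 N and height (world z) of sauce above 0.022 m) or (contact force between mill and anything else below 0.01 N and height (world z) of mill above 0.022 m) or (contact force between salt and anything else below 0.01 N and height (world z) of salt above 0.022 m) or (contact force between toothpicks and anything else below 0.01 N and height (world z) of toothpicks above 0.022 m)).
It fails at once if a condiment is slammed onto the caddy (more than 60 N) (contact force between any of sauce, mill, salt, toothpicks and caddy above 60 N).
It fails at once if the candle is pushed more than 30 mm from its place (distance of candle from where it was at the start of the episode above 0.03 m).
It also fails if it takes over 120 s, if anything falls off the work surface, if the arm or the gripper's body presses on something with over 40 N, if the wrist force passes 120 N, or if a joint passes its speed limit or range.

ROBOT

A 6-joint arm with a two-finger parallel gripper is mounted at the origin on the work surface; the furniture and walls round the work are solid. World frame = base frame: x ahead of the robot, y to its left, z up, the work surface at z = 0. Lengths are in m, angles in rad, forces in N, time in s.
With the tool pointing down it reaches from about 0.25 to 0.775 m from the base axis. Payload 4 kg.
Tool frame: the origin (TCP) lies on the centre line of the jaws, within the pads' length; the fingertips stand 8 mm ahead of it and the grasp point (between the pads) lies 11 mm behind it; z points along the fingers, y is the direction in which the jaws open and shut (so a half turn about z gives the same grasp; the last joint's range is limited). The gripper opens to 94 mm and grips with 3 to 60 N. Pads are 16 mm wide; open, the fingers measure 119 mm over their backs; the gripper's body (75 mm by 177 mm) begins 78 mm behind the grasp point.
Start: joints at [1.163, 0.087, 1.371, -0, 1.684, -0.103], TCP at [0.165, 0.525, 0.214] pointing down, gripper open.
Joint ranges: [-3.1, 3.1], [-0.76, 2.03], [0.27, 2.55], [-1.08, 4.22], [0.17, 2.65], [-2.57, 2.57]. Speed limits (rad/s): [2.79, 2.79, 3.14, 3.14, 3.14, 3.14].

INTERFACE

Orientations are given as [roll, pitch, yaw] about the fixed x, y, z axes, in that order (R = Rz(yaw) Ry(pitch) Rx(roll)).
In Python, from bench import * gives the robot as it stands.
- The arm moves only by the tool step_arm, never from a script. Its argument "steps" is a list of rows, each an object of numbers: "jaw": the opening, from 0 (shut) to 1 (fully open); "tx", "ty", "tz": the shift along the tool's x, y, z in m; "ax", "ay", "az": the turn, a rotation vector about the tool's x, y, z in rad. In form: [{"jaw": .., "tx": .., "ty": .., "tz": .., "ax": .., "ay": .., "az": ..}, ...]. A call has 1 to 8 rows; each row is the pose to reach, as a shift and turn from the pose measured when the call began, along the tool's axes at that moment; what a row does not reach only later rows make up. A row lasts 1/10 s, in which the tool goes at most 50 mm and 8.59 degrees, less where a joint would pass 70% of its speed; a pose out of reach is approached as far as the arm can. A call with a gripper value outside its range is refused whole. The fingers move at their own pace and stop on an object; the grip force is fixed at half the most. Time passes only in rows, so rows that repeat a pose let the fingers close. It gives the time, the measured TCP pose, the force and the opening at its end, in the units of the state.
- get_obs(): the state, without advancing time (a new reading comes with each control period).
- snapshot(name): name is "side" or "top"; returns (picture, depth): 400x640x3 uint8, red, green, blue; 400x640 float32, m along the optical axis (not along the pixel's ray), 0 where there is no reading.
- camera_model(name): a dict with "intrinsics" (3x3 intrinsics, pixels), "k1" (the pictures are not rectified: a ray, as slopes to the right and down, at radius r is drawn at 1 + k1 r^2 times it, then the intrinsics apply), "origin" and "orientation" of the camera in the world. Camera axes: x right, y down, z forward; pixel columns grow to the right and rows downward; lengths in m; the calibration is good to about 2 mm. A picture is of the moment at which its call begins. camera_model takes no time and is no camera call.
- close_job(): hands the job in, once; it reports no verdict.
Trained networks look in the newest picture that a camera, given by its name, has taken for a name from the list of things; names that differ only in an ending like _2 or _b are one class to them, and where a whole thing is asked for, a point or a joint stands for the part that bears it (a point fixed in the world has none). Each returns a list of dicts, best first, with "confidence" (0 to 1); they miss things now and then, are a little off and sometimes report something else, mostly with a low value. They report only what shows in the picture. A call takes as long as a camera call.
- silhouettes(camera, query): "pixels" (400x640 bool, what is visible of it) and "rect" ([left, top, right, bottom] in pixels, round what is visible of it).
The state is a dict: "time": time; "joint_positions": joint angles; "qvel": joint speeds; "joint_torque": joint torques, N m; "tool_pos": TCP position; "ee_rot": TCP orientation; "wrist_force": force on the tool from outside, world axes, zero at the start; "wrist_torque": the same for the moment, N m; "width": finger opening in m.
Only numpy, scipy, OpenCV 4.12 (cv2) and the standard library are available. Lean on these libraries where they do the work, as an engineer would, in place of code of your own. Each camera call takes 0.05 s, during which the arm holds its last target. There are 200 camera calls.

## Working session

There is one attempt and no reset: what is moved stays moved. The work goes in short steps, Python scripts to look and compute and a tool call to move; the robot and the scene stay as the last step left them, time stands still between calls to the robot, and variables do not carry over. Pictures are saved under pics/ and viewed, about 12 in all and at most 16, crops included, and the job is handed in when it is done.

Besides the shell and the picture viewer there is one more tool, called after ">>>" as a command line: name --argument value ..., lists and objects as JSON in quotes. step_arm: Moves the arm, as the interface text tells. Its arguments: {"type":"object","properties":{"steps":{"type":"array"}},"required":["steps"]}

```bash
mkdir -p pics; cat > h.py <<'E'
from bench import *
import numpy as np, cv2
from scipy.spatial.transform import Rotation as R
def Rm(o):
    o=np.array(o,float)
    if o.shape==(3,3): return o
    return R.from_euler('xyz',o).as_matrix() if o.size==3 else R.from_quat(o).as_matrix()
def cloud(cam,depth):
    m=camera_model(cam);K=np.array(m["intrinsics"]);h,w=depth.shape
    u,v=np.meshgrid(np.arange(w),np.arange(h))
    xd=(u-K[0,2])/K[0,0];yd=(v-K[1,2])/K[1,1];x,y=xd.copy(),yd.copy()
    for _ in range(15):
        s=1+m["k1"]*(x*x+y*y);x=xd/s;y=yd/s
    P=np.stack([x*depth,y*depth,depth],-1)@Rm(m["orientation"]).T+np.array(m["origin"])
    P[depth<=0]=np.nan
    return P
E
python3 - <<'E'
from h import *
o=get_obs();print(o)
for c in("top","side"):
    im,d=snapshot(c);cv2.imwrite(f"pics/{c}0.png",im[...,::-1]);m=camera_model(c);print(c,m)
    P=cloud(c,d);np.save(f"{c}0.npy",P)
    for n in["sauce","mill","salt","toothpicks","caddy","menu","candle"]:
        for r in silhouettes(c,n)[:2]:
            q=P[r["pixels"]];q=q[~np.isnan(q[:,0])]
            if len(q)==0: print(n,"none");continue
            zt=np.percentile(q[:,2],98);t=q[q[:,2]>zt-.012]
            print(c,n,round(r["confidence"],2),np.round(r["rect"]),"med",np.median(q,0).round(3),"lo",np.percentile(q,3,axis=0).round(3),"hi",np.percentile(q,97,axis=0).round(3),"topmean",t.mean(0).round(3),((t.min(0)+t.max(0))/2).round(3))
E
```

```text
{'time': 0.0, 'joint_positions': array([ 1.16288298e+00,  8.79355787e-02,  1.37225305e+00, -2.64842619e-05,
        1.68358838e+00, -1.03082918e-01]), 'qvel': array([ 6.64039670e-04, -1.74833119e-05, -5.27693305e-04, -1.11119292e-03,
       -1.98238602e-03, -3.85915084e-04]), 'joint_torque': array([ 1.44243735e-03, -3.40201557e+01, -3.02417886e+01,  7.16631766e-02,
        3.33473738e-02, -1.84808591e-04]), 'tool_pos': array([0.16486384, 0.52415074, 0.21231538]), 'ee_rot': array([-3.13941718e+00, -1.98588418e-04,  2.83675906e+00]), 'wrist_force': array([-0.2815775 , -0.28381097,  0.17441632]), 'wrist_torque': array([ 0.00645185, -0.00301724, -0.0171526 ]), 'width': 0.09418821679937199}
top {'intrinsics': array([[386.8329505 ,   0.        , 317.9836277 ],
       [  0.        , 386.8329505 , 196.78096901],
       [  0.        ,   0.        ,   1.        ]]), 'k1': -0.05969038430029125, 'origin': array([0.16024343, 0.00212383, 1.34009308]), 'orientation': array([-2.93158201,  0.00456972, -1.53328577])}
top sauce 0.79 [418. 198. 447. 225.] med [ 0.384 -0.333  0.126] lo [ 0.363 -0.374 -0.
[... 2150 characters left out ...]
8 0.08 ] [0.396 0.349 0.08 ]
side toothpicks 0.55 [371. 300. 389. 344.] med [ 0.507 -0.467  0.034] lo [ 0.49  -0.477 -0.002] hi [ 0.53  -0.398  0.068] topmean [ 0.509 -0.459  0.064] [ 0.507 -0.459  0.064]
side caddy 0.72 [323. 162. 348. 242.] med [0.483 0.093 0.024] lo [ 0.445 -0.155 -0.003] hi [0.519 0.255 0.062] topmean [ 0.444 -0.183  0.185] [ 0.44  -0.184  0.182]
side menu 0.71 [293. 182. 339. 253.] med [ 0.414 -0.182  0.12 ] lo [ 0.355 -0.204  0.002] hi [ 0.452 -0.165  0.184] topmean [ 0.406 -0.182  0.182] [ 0.405 -0.257  0.19 ]
side menu 0.57 [324. 165. 350. 241.] med [0.484 0.073 0.026] lo [ 0.449 -0.154  0.006] hi [0.517 0.158 0.06 ] topmean [0.479 0.075 0.057] [ 0.483 -0.013  0.118]
```

```bash
python3 - <<'E'
import cv2,numpy as np
a=cv2.imread("pics/top0.png");b=cv2.imread("pics/side0.png")
cv2.imwrite("pics/c0.png",np.vstack([cv2.resize(a[140:250,150:490],(800,260)),cv2.resize(b[90:360,200:480],None,fx=1.25,fy=1.25,dst=None) if 0 else cv2.resize(b[90:360,160:500],(428,340)).__class__(0) if 0 else np.pad(cv2.resize(b[90:360,160:500],(428,340)),((0,0),(0,372),(0,0)))]))
# caddy fit: points between z .02 and .07
P=np.load("top0.npy").reshape(-1,3)
P=P[~np.isnan(P[:,0])]
s=P[(abs(P[:,0]-.455)<.09)&(P[:,1]>-.153)&(P[:,1]<.175)&(P[:,2]>.02)&(P[:,2]<.07)]
print(len(s),cv2.minAreaRect(s[:,:2].astype(np.float32)*1000))
g=s[s[:,2]>.05]; 
for k in (g[:,1]<0),(g[:,1]>0): print(len(g[k]),g[k].mean(0),g[k].min(0),g[k].max(0))
E
```

```text
606 ((455.02947998046875, 8.476760864257812), (307.61236572265625, 83.85462951660156), 80.23873901367188)
60 [ 0.4277978  -0.13827973  0.05990883] [ 0.38964675 -0.14776001  0.05267928] [ 0.46880887 -0.12857722  0.06674541]
62 [0.48024622 0.15543419 0.06050586] [0.44207782 0.14548847 0.05043134] [0.51947779 0.16522924 0.06674995]
```

View pics/c0.png

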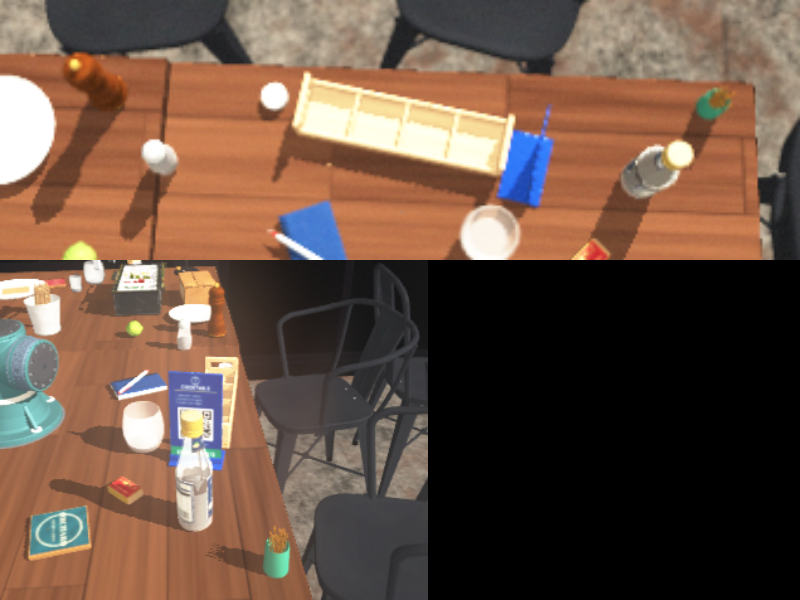

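The pictures show the menu at the caddy's -y end and the candle at its +y end, with all four condiments upright. I'll keep the jaws across the row (yaw 1.396) and work in the order salt, mill, toothpicks, sauce.

```bash
cat >> h.py <<'E'
def go(*goals,yaw=1.396):
    o=get_obs();M=R.from_euler('xyz',o["ee_rot"])
    G=R.from_euler('xyz',[np.pi,0,yaw])
    a=(M.inv()*G).as_rotvec()
    print("t",round(o["time"],1),"at",o["tool_pos"].round(4),"rot",o["ee_rot"].round(3),"w",round(o["width"],4),"F",o["wrist_force"].round(1))
    for g in goals: print(g,"shift",M.inv().apply(np.array(g)-o["tool_pos"]).round(4),"turn",a.round(3))
E
python3 -c "
from h import *
go((.393,.36,.18),(.393,.36,.062))"
```

```text
t 0.8 at [0.1651 0.5247 0.2136] rot [3.141 0.    2.837] w 0.094 F [ 0.2  0.5 -0.1]
(0.393, 0.36, 0.18) shift [-0.2669 -0.0887  0.0335] turn [ 0.    -0.     1.441]
(0.393, 0.36, 0.062) shift [-0.2669 -0.0887  0.1515] turn [ 0.    -0.     1.441]
```

>>> step_arm --steps '[{"jaw": 1, "tx": -0.034, "ty": -0.011, "tz": 0.004, "az": 0.145}, {"jaw": 1, "tx": -0.067, "ty": -0.022, "tz": 0.008, "az": 0.29}, {"jaw": 1, "tx": -0.1, "ty": -0.033, "tz": 0.012, "az": 0.435}, {"jaw": 1, "tx": -0.134, "ty": -0.044, "tz": 0.017, "az": 0.58}, {"jaw": 1, "tx": -0.167, "ty": -0.055, "tz": 0.021, "az": 0.725}, {"jaw": 1, "tx": -0.2, "ty": -0.066, "tz": 0.025, "az": 0.87}, {"jaw": 1, "tx": -0.234, "ty": -0.078, "tz": 0.03, "az": 1.015}, {"jaw": 1, "tx": -0.267, "ty": -0.089, "tz": 0.034, "az": 1.16}]'

```text
invalid input
```

```bash
python3 -c "
from h import *
go((.393,.36,.18),(.393,.36,.062))"
```

```text
t 0.8 at [0.1651 0.5247 0.2136] rot [3.141 0.    2.837] w 0.094 F [ 0.2  0.5 -0.1]
(0.393, 0.36, 0.18) shift [-0.2669 -0.0887  0.0335] turn [ 0.    -0.     1.441]
(0.393, 0.36, 0.062) shift [-0.2669 -0.0887  0.1515] turn [ 0.    -0.     1.441]
```

Rows probably need all the keys.

>>> step_arm --steps '[{"jaw": 1, "tx": -0.034, "ty": -0.011, "tz": 0.004, "ax": 0, "ay": 0, "az": 0.145}, {"jaw": 1, "tx": -0.067, "ty": -0.022, "tz": 0.008, "ax": 0, "ay": 0, "az": 0.29}, {"jaw": 1, "tx": -0.1, "ty": -0.033, "tz": 0.012, "ax": 0, "ay": 0, "az": 0.435}, {"jaw": 1, "tx": -0.134, "ty": -0.044, "tz": 0.017, "ax": 0, "ay": 0, "az": 0.58}, {"jaw": 1, "tx": -0.167, "ty": -0.055, "tz": 0.021, "ax": 0, "ay": 0, "az": 0.725}, {"jaw": 1, "tx": -0.2, "ty": -0.066, "tz": 0.025, "ax": 0, "ay": 0, "az": 0.87}, {"jaw": 1, "tx": -0.234, "ty": -0.078, "tz": 0.03, "ax": 0, "ay": 0, "az": 1.015}, {"jaw": 1, "tx": -0.267, "ty": -0.089, "tz": 0.034, "ax": 0, "ay": 0, "az": 1.16}]'

```text
time: 1.6
tool_pos: [0.3941, 0.3586, 0.1794]
ee_rot: [3.141, -0.0, 1.671]
wrist_force: [-0.1, 0.7, 0.0]
width: 0.0944
```

```bash
python3 -c "
from h import *
go((.393,.36,.18),(.393,.36,.062))"
```

```text
t 1.6 at [0.3941 0.3586 0.1794] rot [ 3.141 -0.     1.671] w 0.0944 F [-0.1  0.7  0. ]
(0.393, 0.36, 0.18) shift [ 0.0015 -0.0009 -0.0006] turn [ 0.    -0.     0.275]
(0.393, 0.36, 0.062) shift [ 0.0015 -0.001   0.1174] turn [ 0.    -0.     0.275]
```

>>> step_arm --steps '[{"jaw": 1, "tx": 0.001, "ty": -0.001, "tz": 0.005, "ax": 0, "ay": 0, "az": 0.14}, {"jaw": 1, "tx": 0.001, "ty": -0.001, "tz": 0.015, "ax": 0, "ay": 0, "az": 0.275}, {"jaw": 1, "tx": 0.001, "ty": -0.001, "tz": 0.04, "ax": 0, "ay": 0, "az": 0.275}, {"jaw": 1, "tx": 0.001, "ty": -0.001, "tz": 0.065, "ax": 0, "ay": 0, "az": 0.275}, {"jaw": 1, "tx": 0.001, "ty": -0.001, "tz": 0.09, "ax": 0, "ay": 0, "az": 0.275}, {"jaw": 1, "tx": 0.001, "ty": -0.001, "tz": 0.11, "ax": 0, "ay": 0, "az": 0.275}, {"jaw": 1, "tx": 0.001, "ty": -0.001, "tz": 0.117, "ax": 0, "ay": 0, "az": 0.275}, {"jaw": 1, "tx": 0.001, "ty": -0.001, "tz": 0.117, "ax": 0, "ay": 0, "az": 0.275}]'

```text
time: 2.4
tool_pos: [0.3924, 0.359, 0.0613]
ee_rot: [-3.14, 0.002, 1.396]
wrist_force: [-0.2, -0.9, 0.8]
width: 0.0942
```

```bash
python3 -c "
from h import *
go((.393,.36,.062))
im,d=snapshot('side');cv2.imwrite('pics/s1.png',cv2.resize(im[90:190,230:380,::-1],(750,500)))"
```

```text
t 2.4 at [0.3924 0.359  0.0613] rot [-3.140e+00  2.000e-03  1.396e+00] w 0.0942 F [-0.2 -0.9  0.8]
(0.393, 0.36, 0.062) shift [ 0.0011  0.0004 -0.0007] turn [-0.002  0.002 -0.   ]
```

View pics/s1.png

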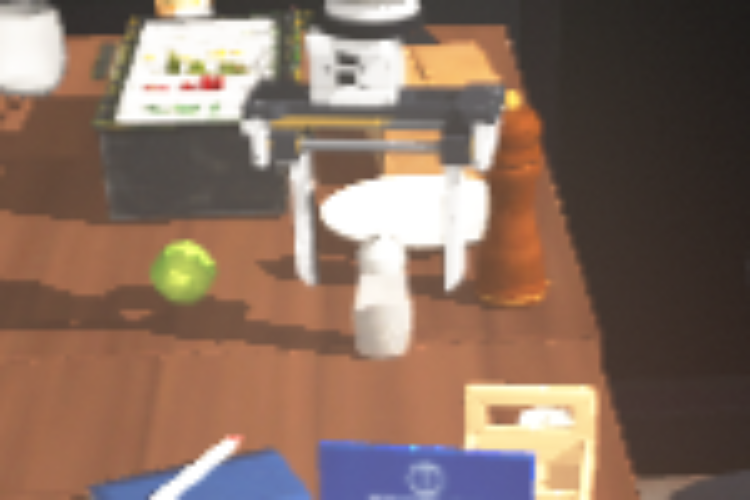

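The fingers (crop x 305 and 455) straddle the salt (x 382) evenly, and the mill is clear of them. Closing now.

>>> step_arm --steps '[{"jaw": 0, "tx": 0, "ty": 0, "tz": 0, "ax": 0, "ay": 0, "az": 0}, {"jaw": 0, "tx": 0, "ty": 0, "tz": 0, "ax": 0, "ay": 0, "az": 0}, {"jaw": 0, "tx": 0, "ty": 0, "tz": 0, "ax": 0, "ay": 0, "az": 0}, {"jaw": 0, "tx": 0, "ty": 0, "tz": 0, "ax": 0, "ay": 0, "az": 0}, {"jaw": 0, "tx": 0, "ty": 0, "tz": 0, "ax": 0, "ay": 0, "az": 0}, {"jaw": 0, "tx": 0, "ty": 0, "tz": 0, "ax": 0, "ay": 0, "az": 0}, {"jaw": 0, "tx": 0, "ty": 0, "tz": 0, "ax": 0, "ay": 0, "az": 0}, {"jaw": 0, "tx": 0, "ty": 0, "tz": 0, "ax": 0, "ay": 0, "az": 0}]'

```text
time: 3.25
tool_pos: [0.393, 0.3596, 0.0626]
ee_rot: [-3.142, -0.0, 1.396]
wrist_force: [-0.3, 1.6, -0.4]
width: 0.0342
```

>>> step_arm --steps '[{"jaw": 0, "tx": 0, "ty": 0, "tz": -0.005, "ax": 0, "ay": 0, "az": 0}, {"jaw": 0, "tx": 0, "ty": 0, "tz": -0.015, "ax": 0, "ay": 0, "az": 0}, {"jaw": 0, "tx": 0, "ty": 0, "tz": -0.03, "ax": 0, "ay": 0, "az": 0}, {"jaw": 0, "tx": 0, "ty": 0, "tz": -0.05, "ax": 0, "ay": 0, "az": 0}, {"jaw": 0, "tx": 0, "ty": 0, "tz": -0.07, "ax": 0, "ay": 0, "az": 0}, {"jaw": 0, "tx": 0, "ty": 0, "tz": -0.09, "ax": 0, "ay": 0, "az": 0}, {"jaw": 0, "tx": 0, "ty": 0, "tz": -0.1, "ax": 0, "ay": 0, "az": 0}, {"jaw": 0, "tx": 0, "ty": 0, "tz": -0.1, "ax": 0, "ay": 0, "az": 0}]'

```text
time: 4.05
tool_pos: [0.394, 0.3603, 0.1651]
ee_rot: [3.139, -0.004, 1.396]
wrist_force: [-0.7, 0.1, -0.7]
width: 0.0335
```

```bash
python3 -c "
from h import *
go((.461,.0454,.162),(.461,.0454,.071))
im,d=snapshot('side');cv2.imwrite('pics/s2.png',cv2.resize(im[70:190,230:380,::-1],(625,500)))
for r in silhouettes('side','salt')[:2]:
  q=cloud('side',d)[r['pixels']];print(r['confidence'],r['rect'],np.nanmin(q,0),np.nanmax(q,0),np.nanmedian(q,0))"
```

```text
t 4.0 at [0.394  0.3603 0.1651] rot [ 3.139 -0.004  1.396] w 0.0335 F [-0.7  0.1 -0.7]
(0.461, 0.0454, 0.162) shift [-0.2984  0.1208  0.0024] turn [ 0.003 -0.004 -0.   ]
(0.461, 0.0454, 0.071) shift [-0.2987  0.1205  0.0934] turn [ 0.003 -0.004 -0.   ]
0.61 [303.1, 109.8, 312.6, 135.3] [0.37565964 0.33488355 0.1010449 ] [0.41518112 0.36389608 0.1903332 ] [0.39453844 0.34508777 0.1452165 ]
```

View pics/s2.png

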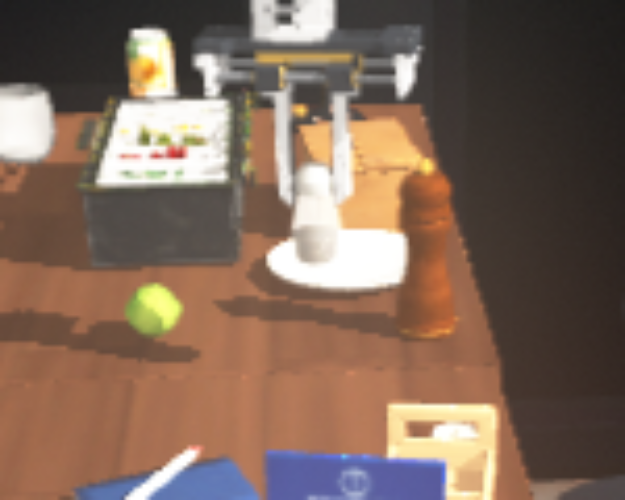

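The salt is held upright between the fingers (crop x 316, y 165–262) and clear of the table.

>>> step_arm --steps '[{"jaw": 0, "tx": -0.006, "ty": 0.002, "tz": 0, "ax": 0, "ay": 0, "az": 0}, {"jaw": 0, "tx": -0.021, "ty": 0.008, "tz": 0, "ax": 0, "ay": 0, "az": 0}, {"jaw": 0, "tx": -0.045, "ty": 0.018, "tz": 0, "ax": 0, "ay": 0, "az": 0}, {"jaw": 0, "tx": -0.075, "ty": 0.03, "tz": 0, "ax": 0, "ay": 0, "az": 0}, {"jaw": 0, "tx": -0.105, "ty": 0.042, "tz": 0, "ax": 0, "ay": 0, "az": 0}, {"jaw": 0, "tx": -0.13, "ty": 0.053, "tz": 0, "ax": 0, "ay": 0, "az": 0}, {"jaw": 0, "tx": -0.15, "ty": 0.061, "tz": 0, "ax": 0, "ay": 0, "az": 0}, {"jaw": 0, "tx": -0.16, "ty": 0.065, "tz": 0, "ax": 0, "ay": 0, "az": 0}]'

```text
time: 4.95
tool_pos: [0.4288, 0.1878, 0.1615]
ee_rot: [-3.14, 0.002, 1.393]
wrist_force: [0.3, 0.7, -1.1]
width: 0.0337
```

```bash
python3 -c "
from h import *
go((.461,.0454,.162),(.461,.0454,.073))"
```

```text
t 5.0 at [0.4288 0.1878 0.1615] rot [-3.140e+00  2.000e-03  1.393e+00] w 0.0337 F [ 0.3  0.7 -1.1]
(0.461, 0.0454, 0.162) shift [-0.1345  0.0569 -0.0004] turn [-0.001  0.002 -0.003]
(0.461, 0.0454, 0.073) shift [-0.1343  0.0571  0.0886] turn [-0.001  0.002 -0.003]
```

>>> step_arm --steps '[{"jaw": 0, "tx": -0.01, "ty": 0.004, "tz": 0, "ax": 0, "ay": 0, "az": 0}, {"jaw": 0, "tx": -0.035, "ty": 0.015, "tz": 0, "ax": 0, "ay": 0, "az": 0}, {"jaw": 0, "tx": -0.065, "ty": 0.028, "tz": 0, "ax": 0, "ay": 0, "az": 0}, {"jaw": 0, "tx": -0.095, "ty": 0.04, "tz": 0, "ax": 0, "ay": 0, "az": 0}, {"jaw": 0, "tx": -0.12, "ty": 0.051, "tz": 0, "ax": 0, "ay": 0, "az": 0}, {"jaw": 0, "tx": -0.134, "ty": 0.057, "tz": 0, "ax": 0, "ay": 0, "az": 0}, {"jaw": 0, "tx": -0.134, "ty": 0.057, "tz": 0.015, "ax": 0, "ay": 0, "az": 0}, {"jaw": 0, "tx": -0.134, "ty": 0.057, "tz": 0.03, "ax": 0, "ay": 0, "az": 0}]'

```text
time: 5.75
tool_pos: [0.4615, 0.0451, 0.1315]
ee_rot: [-3.141, 0.001, 1.392]
wrist_force: [0.5, -0.0, -0.7]
width: 0.0335
```

```bash
python3 -c "
from h import *
go((.461,.0454,.0735))
im,d=snapshot('top');cv2.imwrite('pics/t1.png',cv2.resize(im[150:240,260:400,::-1],(770,495)))"
```

```text
t 5.8 at [0.4615 0.0451 0.1315] rot [-3.141e+00  1.000e-03  1.392e+00] w 0.0335 F [ 0.5 -0.  -0.7]
(0.461, 0.0454, 0.0735) shift [ 0.0002 -0.0005  0.058 ] turn [-0.     0.001 -0.004]
```

View pics/t1.png

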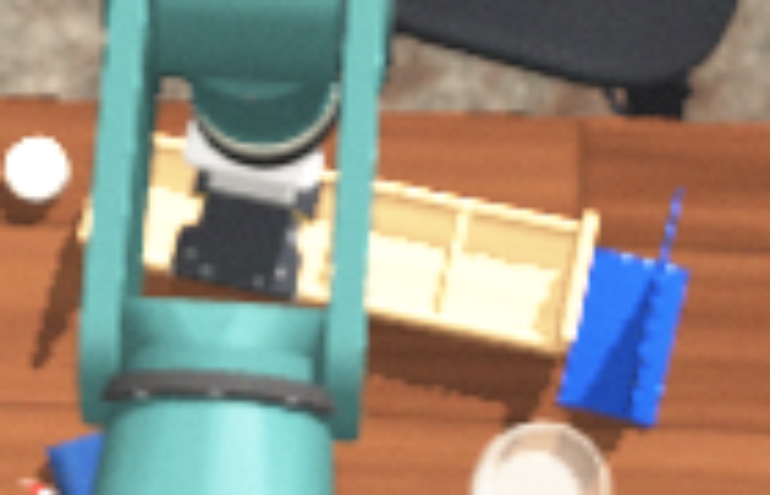

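From the top the arm hides the salt, but the gripper sits over the third pocket from the menu (crop 240, 235) and pockets 1 and 2 show free on the right. Lowering.

>>> step_arm --steps '[{"jaw": 0, "tx": 0, "ty": 0, "tz": 0.014, "ax": 0, "ay": 0, "az": 0}, {"jaw": 0, "tx": 0, "ty": 0, "tz": 0.028, "ax": 0, "ay": 0, "az": 0}, {"jaw": 0, "tx": 0, "ty": 0, "tz": 0.04, "ax": 0, "ay": 0, "az": 0}, {"jaw": 0, "tx": 0, "ty": 0, "tz": 0.049, "ax": 0, "ay": 0, "az": 0}, {"jaw": 0, "tx": 0, "ty": 0, "tz": 0.054, "ax": 0, "ay": 0, "az": 0}, {"jaw": 0, "tx": 0, "ty": 0, "tz": 0.057, "ax": 0, "ay": 0, "az": 0}, {"jaw": 0, "tx": 0, "ty": 0, "tz": 0.059, "ax": 0, "ay": 0, "az": 0}, {"jaw": 0, "tx": 0, "ty": 0, "tz": 0.06, "ax": 0, "ay": 0, "az": 0}]'

```text
time: 6.6
tool_pos: [0.4592, 0.0456, 0.0714]
ee_rot: [-3.135, 0.002, 1.393]
wrist_force: [-8.1, 1.0, 15.4]
width: 0.0335
```

>>> step_arm --steps '[{"jaw": 0, "tx": 0, "ty": 0, "tz": 0.001, "ax": 0, "ay": 0, "az": 0}, {"jaw": 0, "tx": 0, "ty": 0, "tz": 0.001, "ax": 0, "ay": 0, "az": 0}]'

```text
time: 6.8
tool_pos: [0.4602, 0.0457, 0.0715]
ee_rot: [-3.138, 0.001, 1.393]
wrist_force: [-0.0, 0.5, 5.3]
width: 0.0337
```

Seated (5–15 N upward). Releasing.

>>> step_arm --steps '[{"jaw": 0.55, "tx": 0, "ty": 0, "tz": 0, "ax": 0, "ay": 0, "az": 0}, {"jaw": 0.55, "tx": 0, "ty": 0, "tz": 0, "ax": 0, "ay": 0, "az": 0}, {"jaw": 0.55, "tx": 0, "ty": 0, "tz": 0, "ax": 0, "ay": 0, "az": 0}, {"jaw": 0.55, "tx": 0, "ty": 0, "tz": -0.01, "ax": 0, "ay": 0, "az": 0}, {"jaw": 0.55, "tx": 0, "ty": 0, "tz": -0.04, "ax": 0, "ay": 0, "az": 0}, {"jaw": 1, "tx": 0, "ty": 0, "tz": -0.08, "ax": 0, "ay": 0, "az": 0}, {"jaw": 1, "tx": 0, "ty": 0, "tz": -0.12, "ax": 0, "ay": 0, "az": 0}, {"jaw": 1, "tx": 0, "ty": 0, "tz": -0.16, "ax": 0, "ay": 0, "az": 0}]'

```text
time: 7.6
tool_pos: [0.4605, 0.0458, 0.2337]
ee_rot: [-3.139, 0.001, 1.393]
wrist_force: [0.8, -0.5, 0.9]
width: 0.072
```

```bash
python3 -c "
from h import *
go((.492,.457,.24),(.492,.457,.111))
im,d=snapshot('side');
for r in silhouettes('side','salt')[:2]:
  q=cloud('side',d)[r['pixels']];print(r['confidence'],r['rect'],np.nanmin(q,0),np.nanmax(q,0),np.nanmedian(q,0))"
```

```text
t 7.6 at [0.4605 0.0458 0.2337] rot [-3.139e+00  1.000e-03  1.393e+00] w 0.072 F [ 0.8 -0.5  0.9]
(0.492, 0.457, 0.24) shift [ 0.4103 -0.0418 -0.0067] turn [-0.003  0.001 -0.003]
(0.492, 0.457, 0.111) shift [ 0.4104 -0.0414  0.1223] turn [-0.003  0.001 -0.003]
```

>>> step_arm --steps '[{"jaw": 1, "tx": 0.02, "ty": -0.002, "tz": -0.002, "ax": 0, "ay": 0, "az": 0}, {"jaw": 1, "tx": 0.065, "ty": -0.007, "tz": -0.007, "ax": 0, "ay": 0, "az": 0}, {"jaw": 1, "tx": 0.115, "ty": -0.012, "tz": -0.007, "ax": 0, "ay": 0, "az": 0}, {"jaw": 1, "tx": 0.165, "ty": -0.017, "tz": -0.007, "ax": 0, "ay": 0, "az": 0}, {"jaw": 1, "tx": 0.215, "ty": -0.022, "tz": -0.007, "ax": 0, "ay": 0, "az": 0}, {"jaw": 1, "tx": 0.265, "ty": -0.027, "tz": -0.007, "ax": 0, "ay": 0, "az": 0}, {"jaw": 1, "tx": 0.315, "ty": -0.032, "tz": -0.007, "ax": 0, "ay": 0, "az": 0}, {"jaw": 1, "tx": 0.355, "ty": -0.036, "tz": -0.007, "ax": 0, "ay": 0, "az": 0}]'

```text
time: 8.5
tool_pos: [0.4904, 0.4041, 0.2452]
ee_rot: [3.133, -0.0, 1.394]
wrist_force: [0.7, -0.5, 0.6]
width: 0.094
```

```bash
python3 -c "
from h import *
go((.492,.457,.24),(.492,.457,.111))
im,d=snapshot('top');P=cloud('top',d);cv2.imwrite('pics/t2.png',cv2.resize(im[140:240,160:400,::-1],(800,333)))
q=P.reshape(-1,3);q=q[(q[:,2]>.062)&(abs(q[:,0]-.46)<.06)&(abs(q[:,1])<.09)&(q[:,2]<.12)];print(len(q),q.mean(0),q.min(0),q.max(0))"
```

```text
t 8.5 at [0.4904 0.4041 0.2452] rot [ 3.133 -0.     1.394] w 0.094 F [ 0.7 -0.5  0.6]
(0.492, 0.457, 0.24) shift [ 0.0524 -0.0078  0.0051] turn [ 0.009 -0.    -0.002]
(0.492, 0.457, 0.111) shift [ 0.0524 -0.009   0.1341] turn [ 0.009 -0.    -0.002]
104 [0.45626996 0.0491314  0.08864798] [0.44251928 0.03247059 0.0632013 ] [0.477213   0.06625657 0.10425131]
```

View pics/t2.png

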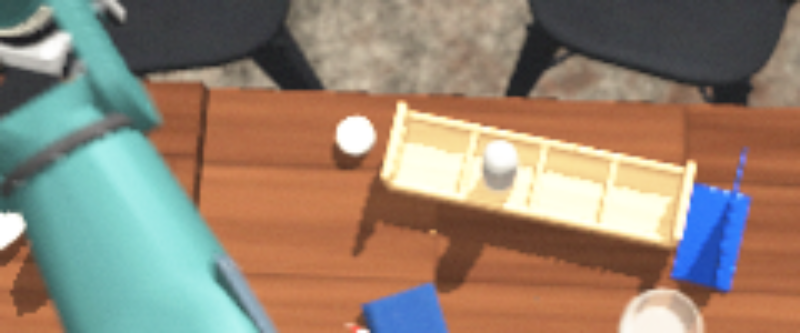

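The salt stands upright in the third pocket from the menu (crop 500, 165). Now the mill.

>>> step_arm --steps '[{"jaw": 1, "tx": 0.03, "ty": -0.005, "tz": 0.003, "ax": 0.009, "ay": 0, "az": 0}, {"jaw": 1, "tx": 0.052, "ty": -0.009, "tz": 0.008, "ax": 0.009, "ay": 0, "az": 0}, {"jaw": 1, "tx": 0.052, "ty": -0.009, "tz": 0.03, "ax": 0.009, "ay": 0, "az": 0}, {"jaw": 1, "tx": 0.052, "ty": -0.009, "tz": 0.06, "ax": 0.009, "ay": 0, "az": 0}, {"jaw": 1, "tx": 0.052, "ty": -0.009, "tz": 0.09, "ax": 0.009, "ay": 0, "az": 0}, {"jaw": 1, "tx": 0.052, "ty": -0.009, "tz": 0.115, "ax": 0.009, "ay": 0, "az": 0}, {"jaw": 1, "tx": 0.052, "ty": -0.009, "tz": 0.13, "ax": 0.009, "ay": 0, "az": 0}, {"jaw": 1, "tx": 0.052, "ty": -0.009, "tz": 0.134, "ax": 0.009, "ay": 0, "az": 0}]'

```text
time: 9.35
tool_pos: [0.4895, 0.4616, 0.1064]
ee_rot: [-3.136, 0.0, 1.399]
wrist_force: [0.9, 0.0, 0.6]
width: 0.094
```

```bash
python3 -c "
from h import *
go((.492,.457,.111))
im,d=snapshot('side');cv2.imwrite('pics/s3.png',cv2.resize(im[70:190,260:410,::-1],(625,500)))"
```

```text
t 9.3 at [0.4895 0.4616 0.1064] rot [-3.136  0.     1.399] w 0.094 F [0.9 0.  0.6]
(0.492, 0.457, 0.111) shift [-0.0041  0.0032 -0.0046] turn [-0.006  0.     0.003]
```

View pics/s3.png

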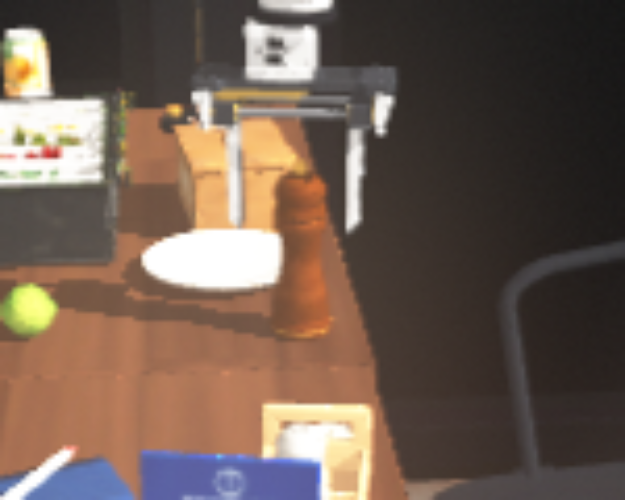

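The mill head (crop x 301) lies between the fingers (235 and 355), nearly centred. I'll take out the small error and close.

>>> step_arm --steps '[{"jaw": 1, "tx": -0.004, "ty": 0.003, "tz": -0.004, "ax": -0.006, "ay": 0, "az": 0.003}, {"jaw": 0, "tx": -0.004, "ty": 0.003, "tz": -0.004, "ax": -0.006, "ay": 0, "az": 0.003}, {"jaw": 0, "tx": -0.004, "ty": 0.003, "tz": -0.004, "ax": -0.006, "ay": 0, "az": 0.003}, {"jaw": 0, "tx": -0.004, "ty": 0.003, "tz": -0.004, "ax": -0.006, "ay": 0, "az": 0.003}, {"jaw": 0, "tx": -0.004, "ty": 0.003, "tz": -0.004, "ax": -0.006, "ay": 0, "az": 0.003}, {"jaw": 0, "tx": -0.004, "ty": 0.003, "tz": -0.004, "ax": -0.006, "ay": 0, "az": 0.003}, {"jaw": 0, "tx": -0.004, "ty": 0.003, "tz": -0.004, "ax": -0.006, "ay": 0, "az": 0.003}, {"jaw": 0, "tx": -0.004, "ty": 0.003, "tz": -0.004, "ax": -0.006, "ay": 0, "az": 0.003}]'

```text
time: 10.2
tool_pos: [0.4924, 0.4575, 0.1114]
ee_rot: [3.14, -0.001, 1.396]
wrist_force: [-0.9, -0.5, 0.5]
width: 0.0474
```

>>> step_arm --steps '[{"jaw": 0, "tx": 0, "ty": 0, "tz": -0.004, "ax": 0, "ay": 0, "az": 0}, {"jaw": 0, "tx": 0, "ty": 0, "tz": -0.012, "ax": 0, "ay": 0, "az": 0}, {"jaw": 0, "tx": 0, "ty": 0, "tz": -0.027, "ax": 0, "ay": 0, "az": 0}, {"jaw": 0, "tx": 0, "ty": 0, "tz": -0.047, "ax": 0, "ay": 0, "az": 0}, {"jaw": 0, "tx": 0, "ty": 0, "tz": -0.07, "ax": 0, "ay": 0, "az": 0}, {"jaw": 0, "tx": 0, "ty": 0, "tz": -0.095, "ax": 0, "ay": 0, "az": 0}, {"jaw": 0, "tx": 0, "ty": 0, "tz": -0.117, "ax": 0, "ay": 0, "az": 0}, {"jaw": 0, "tx": 0, "ty": 0, "tz": -0.13, "ax": 0, "ay": 0, "az": 0}]'

```text
time: 11.0
tool_pos: [0.4928, 0.4579, 0.2456]
ee_rot: [3.137, -0.005, 1.396]
wrist_force: [-0.2, 0.4, -1.7]
width: 0.0475
```

```bash
python3 -c "
from h import *
go((.448,-.0284,.24),(.448,-.0284,.12))
im,d=snapshot('side')
for r in silhouettes('side','mill')[:2]:
  q=cloud('side',d)[r['pixels']];print(r['confidence'],r['rect'],np.nanmin(q,0),np.nanmax(q,0),np.nanmedian(q,0))"
```

```text
t 11.0 at [0.4928 0.4579 0.2456] rot [ 3.137 -0.005  1.396] w 0.0475 F [-0.2  0.4 -1.7]
(0.448, -0.0284, 0.24) shift [-0.4867  0.0403  0.0033] turn [ 0.005 -0.005  0.   ]
(0.448, -0.0284, 0.12) shift [-0.4874  0.0397  0.1233] turn [ 0.005 -0.005  0.   ]
0.64 [322.8, 71.0, 340.5, 121.6] [ 0.46772882  0.42544626 -0.1441599 ] [0.62586841 1.56191879 0.29144621] [0.49336307 0.4409484  0.2007166 ]
```

>>> step_arm --steps '[{"jaw": 0, "tx": -0.008, "ty": 0.001, "tz": 0, "ax": 0, "ay": 0, "az": 0}, {"jaw": 0, "tx": -0.028, "ty": 0.002, "tz": 0, "ax": 0, "ay": 0, "az": 0}, {"jaw": 0, "tx": -0.06, "ty": 0.005, "tz": 0, "ax": 0, "ay": 0, "az": 0}, {"jaw": 0, "tx": -0.1, "ty": 0.008, "tz": 0, "ax": 0, "ay": 0, "az": 0}, {"jaw": 0, "tx": -0.14, "ty": 0.012, "tz": 0, "ax": 0, "ay": 0, "az": 0}, {"jaw": 0, "tx": -0.175, "ty": 0.015, "tz": 0, "ax": 0, "ay": 0, "az": 0}, {"jaw": 0, "tx": -0.2, "ty": 0.017, "tz": 0, "ax": 0, "ay": 0, "az": 0}, {"jaw": 0, "tx": -0.215, "ty": 0.018, "tz": 0, "ax": 0, "ay": 0, "az": 0}]'

```text
time: 11.9
tool_pos: [0.4725, 0.2407, 0.2428]
ee_rot: [3.138, -0.004, 1.394]
wrist_force: [0.5, 0.7, -2.4]
width: 0.0472
```

>>> step_arm --steps '[{"jaw": 0, "tx": -0.012, "ty": 0.001, "tz": 0, "ax": 0, "ay": 0, "az": 0}, {"jaw": 0, "tx": -0.04, "ty": 0.003, "tz": 0, "ax": 0, "ay": 0, "az": 0}, {"jaw": 0, "tx": -0.08, "ty": 0.006, "tz": 0, "ax": 0, "ay": 0, "az": 0}, {"jaw": 0, "tx": -0.12, "ty": 0.01, "tz": 0, "ax": 0, "ay": 0, "az": 0}, {"jaw": 0, "tx": -0.16, "ty": 0.013, "tz": 0, "ax": 0, "ay": 0, "az": 0}, {"jaw": 0, "tx": -0.195, "ty": 0.016, "tz": 0, "ax": 0, "ay": 0, "az": 0}, {"jaw": 0, "tx": -0.22, "ty": 0.018, "tz": 0, "ax": 0, "ay": 0, "az": 0}, {"jaw": 0, "tx": -0.235, "ty": 0.019, "tz": 0, "ax": 0, "ay": 0, "az": 0}]'

```text
time: 12.7
tool_pos: [0.4495, 0.0044, 0.2414]
ee_rot: [3.139, -0.004, 1.393]
wrist_force: [-0.0, 0.9, -2.7]
width: 0.0473
```

```bash
python3 -c "
from h import *
go((.448,-.0284,.24),(.448,-.0284,.12))"
```

```text
t 12.7 at [0.4495 0.0044 0.2414] rot [ 3.139 -0.004  1.393] w 0.0473 F [-0.   0.9 -2.7]
(0.448, -0.0284, 0.24) shift [-0.0326  0.0043  0.0013] turn [ 0.003 -0.004 -0.003]
(0.448, -0.0284, 0.12) shift [-0.033   0.004   0.1213] turn [ 0.003 -0.004 -0.003]
```

>>> step_arm --steps '[{"jaw": 0, "tx": -0.012, "ty": 0.002, "tz": 0, "ax": 0.003, "ay": -0.004, "az": -0.003}, {"jaw": 0, "tx": -0.027, "ty": 0.004, "tz": 0, "ax": 0.003, "ay": -0.004, "az": -0.003}, {"jaw": 0, "tx": -0.033, "ty": 0.004, "tz": 0.005, "ax": 0.003, "ay": -0.004, "az": -0.003}, {"jaw": 0, "tx": -0.033, "ty": 0.004, "tz": 0.02, "ax": 0.003, "ay": -0.004, "az": -0.003}, {"jaw": 0, "tx": -0.033, "ty": 0.004, "tz": 0.04, "ax": 0.003, "ay": -0.004, "az": -0.003}, {"jaw": 0, "tx": -0.033, "ty": 0.004, "tz": 0.06, "ax": 0.003, "ay": -0.004, "az": -0.003}, {"jaw": 0, "tx": -0.033, "ty": 0.004, "tz": 0.075, "ax": 0.003, "ay": -0.004, "az": -0.003}, {"jaw": 0, "tx": -0.033, "ty": 0.004, "tz": 0.083, "ax": 0.003, "ay": -0.004, "az": -0.003}]'

```text
time: 13.5
tool_pos: [0.4464, -0.0273, 0.155]
ee_rot: [-3.137, -0.0, 1.397]
wrist_force: [0.0, 0.5, -2.5]
width: 0.0475
```

```bash
python3 -c "
from h import *
go((.448,-.0284,.12))"
```

```text
t 13.5 at [ 0.4464 -0.0273  0.155 ] rot [-3.137 -0.     1.397] w 0.0475 F [ 0.   0.5 -2.5]
(0.448, -0.0284, 0.12) shift [-0.0008  0.002   0.035 ] turn [-0.005 -0.     0.001]
```

>>> step_arm --steps '[{"jaw": 0, "tx": -0.001, "ty": 0.002, "tz": 0.01, "ax": -0.005, "ay": 0, "az": 0}, {"jaw": 0, "tx": -0.001, "ty": 0.002, "tz": 0.02, "ax": -0.005, "ay": 0, "az": 0}, {"jaw": 0, "tx": -0.001, "ty": 0.002, "tz": 0.026, "ax": -0.005, "ay": 0, "az": 0}, {"jaw": 0, "tx": -0.001, "ty": 0.002, "tz": 0.03, "ax": -0.005, "ay": 0, "az": 0}, {"jaw": 0, "tx": -0.001, "ty": 0.002, "tz": 0.032, "ax": -0.005, "ay": 0, "az": 0}, {"jaw": 0, "tx": -0.001, "ty": 0.002, "tz": 0.034, "ax": -0.005, "ay": 0, "az": 0}, {"jaw": 0, "tx": -0.001, "ty": 0.002, "tz": 0.035, "ax": -0.005, "ay": 0, "az": 0}, {"jaw": 0, "tx": -0.001, "ty": 0.002, "tz": 0.036, "ax": -0.005, "ay": 0, "az": 0}]'

```text
time: 14.3
tool_pos: [0.4488, -0.0288, 0.1217]
ee_rot: [3.139, -0.0, 1.397]
wrist_force: [-2.6, 0.1, 11.0]
width: 0.0476
```

>>> step_arm --steps '[{"jaw": 0, "tx": 0, "ty": 0, "tz": 0.001, "ax": 0, "ay": 0, "az": 0}, {"jaw": 0, "tx": 0, "ty": 0, "tz": 0.001, "ax": 0, "ay": 0, "az": 0}]'

```text
time: 14.5
tool_pos: [0.4495, -0.029, 0.1218]
ee_rot: [3.136, 0.0, 1.397]
wrist_force: [-0.9, 0.5, 3.4]
width: 0.047
```

>>> step_arm --steps '[{"jaw": 0.75, "tx": 0, "ty": 0, "tz": 0, "ax": 0, "ay": 0, "az": 0}, {"jaw": 0.75, "tx": 0, "ty": 0, "tz": 0, "ax": 0, "ay": 0, "az": 0}, {"jaw": 0.75, "tx": 0, "ty": 0, "tz": 0, "ax": 0, "ay": 0, "az": 0}, {"jaw": 0.75, "tx": 0, "ty": 0, "tz": -0.01, "ax": 0, "ay": 0, "az": 0}, {"jaw": 0.75, "tx": 0, "ty": 0, "tz": -0.04, "ax": 0, "ay": 0, "az": 0}, {"jaw": 1, "tx": 0, "ty": 0, "tz": -0.08, "ax": 0, "ay": 0, "az": 0}, {"jaw": 1, "tx": 0, "ty": 0, "tz": -0.12, "ax": 0, "ay": 0, "az": 0}, {"jaw": 1, "tx": 0, "ty": 0, "tz": -0.14, "ax": 0, "ay": 0, "az": 0}]'

```text
time: 15.3
tool_pos: [0.45, -0.0291, 0.2667]
ee_rot: [3.13, 0.0, 1.397]
wrist_force: [-0.0, 0.0, 0.8]
width: 0.0907
```

```bash
python3 -c "
from h import *
go((.507,-.456,.25),(.507,-.456,.031))"
```

```text
t 15.3 at [ 0.45   -0.0291  0.2667] rot [3.13  0.    1.397] w 0.0907 F [-0.   0.   0.8]
(0.507, -0.456, 0.25) shift [-0.4107  0.1297  0.0183] turn [0.012 0.    0.001]
(0.507, -0.456, 0.031) shift [-0.4106  0.1271  0.2372] turn [0.012 0.    0.001]
```

>>> step_arm --steps '[{"jaw": 1, "tx": -0.02, "ty": 0.006, "tz": 0, "ax": 0.012, "ay": 0, "az": 0}, {"jaw": 1, "tx": -0.065, "ty": 0.02, "tz": 0, "ax": 0.012, "ay": 0, "az": 0}, {"jaw": 1, "tx": -0.11, "ty": 0.035, "tz": 0, "ax": 0.012, "ay": 0, "az": 0}, {"jaw": 1, "tx": -0.155, "ty": 0.049, "tz": 0, "ax": 0.012, "ay": 0, "az": 0}, {"jaw": 1, "tx": -0.2, "ty": 0.063, "tz": 0, "ax": 0.012, "ay": 0, "az": 0}, {"jaw": 1, "tx": -0.245, "ty": 0.077, "tz": 0, "ax": 0.012, "ay": 0, "az": 0}, {"jaw": 1, "tx": -0.29, "ty": 0.092, "tz": 0, "ax": 0.012, "ay": 0, "az": 0}, {"jaw": 1, "tx": -0.335, "ty": 0.106, "tz": 0, "ax": 0.012, "ay": 0, "az": 0}]'

```text
time: 16.1
tool_pos: [0.4966, -0.3794, 0.2686]
ee_rot: [3.141, 0.0, 1.397]
wrist_force: [0.9, 0.5, -0.3]
width: 0.0942
```

```bash
python3 -c "
from h import *
go((.507,-.456,.25),(.507,-.456,.032))
im,d=snapshot('top');P=cloud('top',d);cv2.imwrite('pics/t3.png',cv2.resize(im[140:240,240:480,::-1],(800,333)))
for n in ('salt','mill','toothpicks'):
  for r in silhouettes('top',n)[:1]: q=P[r['pixels']];q=q[q[:,2]>np.nanpercentile(q[:,2],98)-.012];print(n,r['confidence'],r['rect'],q.mean(0))"
```

```text
t 16.1 at [ 0.4966 -0.3794  0.2686] rot [3.141 0.    1.397] w 0.0942 F [ 0.9  0.5 -0.3]
(0.507, -0.456, 0.25) shift [-0.0736  0.0235  0.0186] turn [0.001 0.    0.001]
(0.507, -0.456, 0.032) shift [-0.0736  0.0233  0.2366] turn [0.001 0.    0.001]
salt 0.51 [302.3, 181.1, 315.5, 195.7] [0.45914812 0.04963084 0.09483454]
mill 0.74 [321.2, 177.2, 338.1, 203.6] [ 0.45126841 -0.02310793  0.1629245 ]
```

View pics/t3.png

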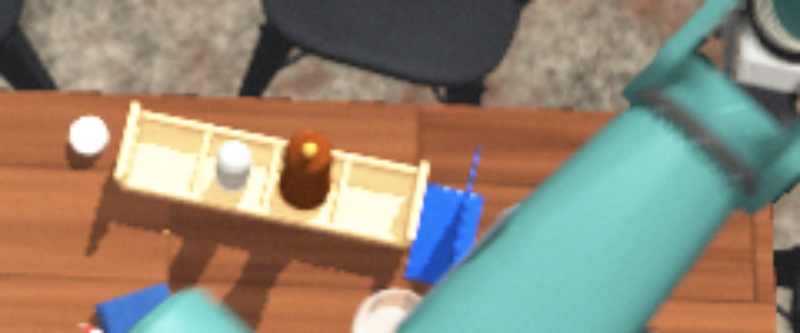

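The mill (crop 307, 165) and salt (233, 160) stand in pockets 2 and 3. Now the toothpicks.

>>> step_arm --steps '[{"jaw": 1, "tx": -0.04, "ty": 0.013, "tz": 0, "ax": 0, "ay": 0, "az": 0}, {"jaw": 1, "tx": -0.07, "ty": 0.022, "tz": 0, "ax": 0, "ay": 0, "az": 0}, {"jaw": 1, "tx": -0.074, "ty": 0.023, "tz": 0.03, "ax": 0, "ay": 0, "az": 0}, {"jaw": 1, "tx": -0.074, "ty": 0.023, "tz": 0.07, "ax": 0, "ay": 0, "az": 0}, {"jaw": 1, "tx": -0.074, "ty": 0.023, "tz": 0.11, "ax": 0, "ay": 0, "az": 0}, {"jaw": 1, "tx": -0.074, "ty": 0.023, "tz": 0.145, "ax": 0, "ay": 0, "az": 0}, {"jaw": 1, "tx": -0.074, "ty": 0.023, "tz": 0.16, "ax": 0, "ay": 0, "az": 0}, {"jaw": 1, "tx": -0.074, "ty": 0.023, "tz": 0.16, "ax": 0, "ay": 0, "az": 0}]'

```text
time: 17.1
tool_pos: [0.5053, -0.4525, 0.105]
ee_rot: [-3.136, -0.004, 1.397]
wrist_force: [0.7, 0.9, 0.5]
width: 0.0943
```

```bash
python3 -c "
from h import *
go((.507,-.456,.032))
im,d=snapshot('side');P=cloud('side',d);cv2.imwrite('pics/s4.png',cv2.resize(im[200:350,270:450,::-1],(720,600)))
for n in ('toothpicks',):
  for r in silhouettes('side',n)[:1]: q=P[r['pixels']];print(n,r['confidence'],r['rect'],np.nanpercentile(q,[3,50,97],axis=0))"
```

```text
t 17.1 at [ 0.5053 -0.4525  0.105 ] rot [-3.136 -0.004  1.397] w 0.0943 F [0.7 0.9 0.5]
(0.507, -0.456, 0.032) shift [-0.0035  0.0027  0.0729] turn [-0.005 -0.004  0.001]
toothpicks 0.68 [369.8, 300.7, 386.3, 344.0] [[ 4.90298277e-01 -4.76899491e-01 -1.58597884e-04]
 [ 5.05972599e-01 -4.68688443e-01  3.55676959e-02]
 [ 5.23910272e-01 -4.43851696e-01  6.75543962e-02]]
```

View pics/s4.png

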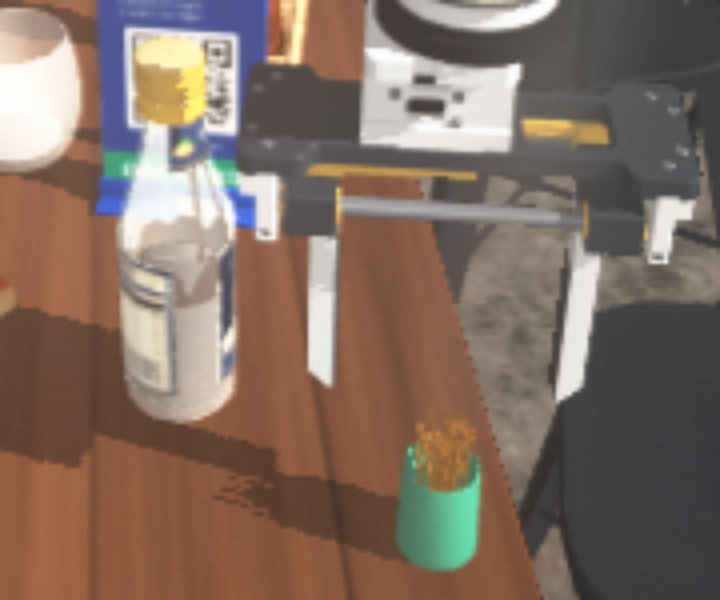

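The fingers (crop x 322 and 575) straddle the pot (440, 510), and the bottle at (180, 300) clears the gripper body by about 25 mm. Lowering.

>>> step_arm --steps '[{"jaw": 1, "tx": -0.004, "ty": 0.002, "tz": 0.01, "ax": -0.005, "ay": -0.004, "az": 0}, {"jaw": 1, "tx": -0.004, "ty": 0.002, "tz": 0.03, "ax": -0.005, "ay": -0.004, "az": 0}, {"jaw": 1, "tx": -0.004, "ty": 0.002, "tz": 0.05, "ax": -0.005, "ay": -0.004, "az": 0}, {"jaw": 1, "tx": -0.004, "ty": 0.002, "tz": 0.065, "ax": -0.005, "ay": -0.004, "az": 0}, {"jaw": 1, "tx": -0.004, "ty": 0.002, "tz": 0.072, "ax": -0.005, "ay": -0.004, "az": 0}, {"jaw": 1, "tx": -0.004, "ty": 0.002, "tz": 0.073, "ax": -0.005, "ay": -0.004, "az": 0}, {"jaw": 0, "tx": -0.004, "ty": 0.002, "tz": 0.073, "ax": -0.005, "ay": -0.004, "az": 0}, {"jaw": 0, "tx": -0.004, "ty": 0.002, "tz": 0.073, "ax": -0.005, "ay": -0.004, "az": 0}]'

```text
time: 18.0
tool_pos: [0.5088, -0.4599, 0.038]
ee_rot: [3.133, 0.006, 1.396]
wrist_force: [0.3, 0.0, 0.7]
width: 0.0815
```

>>> step_arm --steps '[{"jaw": 0, "tx": 0, "ty": 0, "tz": 0, "ax": 0, "ay": 0, "az": 0}, {"jaw": 0, "tx": 0, "ty": 0, "tz": 0, "ax": 0, "ay": 0, "az": 0}, {"jaw": 0, "tx": 0, "ty": 0, "tz": 0, "ax": 0, "ay": 0, "az": 0}, {"jaw": 0, "tx": 0, "ty": 0, "tz": 0, "ax": 0, "ay": 0, "az": 0}, {"jaw": 0, "tx": 0, "ty": 0, "tz": 0, "ax": 0, "ay": 0, "az": 0}]'

```text
time: 18.5
tool_pos: [0.5088, -0.4598, 0.038]
ee_rot: [3.133, 0.006, 1.396]
wrist_force: [0.2, -0.6, -0.0]
width: 0.0411
```

The TCP stopped 6 mm high, so I'll reopen, lower and close again.

>>> step_arm --steps '[{"jaw": 0.7, "tx": 0, "ty": 0, "tz": 0, "ax": 0, "ay": 0, "az": 0}, {"jaw": 0.7, "tx": 0.002, "ty": -0.002, "tz": 0.003, "ax": 0.008, "ay": 0.006, "az": 0}, {"jaw": 0.7, "tx": 0.002, "ty": -0.002, "tz": 0.007, "ax": 0.008, "ay": 0.006, "az": 0}, {"jaw": 0.7, "tx": 0.002, "ty": -0.002, "tz": 0.007, "ax": 0.008, "ay": 0.006, "az": 0}, {"jaw": 0.7, "tx": 0.002, "ty": -0.002, "tz": 0.007, "ax": 0.008, "ay": 0.006, "az": 0}]'

```text
time: 19.0
tool_pos: [0.507, -0.4574, 0.0304]
ee_rot: [-3.141, -0.001, 1.396]
wrist_force: [0.8, -0.6, -0.9]
width: 0.0655
```

>>> step_arm --steps '[{"jaw": 0, "tx": 0, "ty": 0, "tz": 0, "ax": 0, "ay": 0, "az": 0}, {"jaw": 0, "tx": 0, "ty": 0, "tz": 0, "ax": 0, "ay": 0, "az": 0}, {"jaw": 0, "tx": 0, "ty": 0, "tz": 0, "ax": 0, "ay": 0, "az": 0}, {"jaw": 0, "tx": 0, "ty": 0, "tz": 0, "ax": 0, "ay": 0, "az": 0}, {"jaw": 0, "tx": 0, "ty": 0, "tz": 0, "ax": 0, "ay": 0, "az": 0}, {"jaw": 0, "tx": 0, "ty": 0, "tz": 0, "ax": 0, "ay": 0, "az": 0}, {"jaw": 0, "tx": 0, "ty": 0, "tz": 0, "ax": 0, "ay": 0, "az": 0}]'

```text
time: 19.7
tool_pos: [0.507, -0.4574, 0.0305]
ee_rot: [-3.141, -0.0, 1.396]
wrist_force: [0.2, -0.4, 0.3]
width: 0.0356
```

>>> step_arm --steps '[{"jaw": 0, "tx": 0, "ty": 0, "tz": -0.006, "ax": 0, "ay": 0, "az": 0}, {"jaw": 0, "tx": 0, "ty": 0, "tz": -0.02, "ax": 0, "ay": 0, "az": 0}, {"jaw": 0, "tx": 0, "ty": 0, "tz": -0.05, "ax": 0, "ay": 0, "az": 0}, {"jaw": 0, "tx": 0, "ty": 0, "tz": -0.085, "ax": 0, "ay": 0, "az": 0}, {"jaw": 0, "tx": 0, "ty": 0, "tz": -0.125, "ax": 0, "ay": 0, "az": 0}, {"jaw": 0, "tx": 0, "ty": 0, "tz": -0.16, "ax": 0, "ay": 0, "az": 0}, {"jaw": 0, "tx": 0, "ty": 0, "tz": -0.19, "ax": 0, "ay": 0, "az": 0}, {"jaw": 0, "tx": 0, "ty": 0, "tz": -0.21, "ax": 0, "ay": 0, "az": 0}]'

```text
time: 20.5
tool_pos: [0.5076, -0.4579, 0.2458]
ee_rot: [3.137, 0.003, 1.396]
wrist_force: [-0.7, -0.2, -0.9]
width: 0.0355
```

```bash
python3 -c "
from h import *
go((.4741,.1193,.24),(.4741,.1193,.0395))
im,d=snapshot('side');P=cloud('side',d)
for n in ('toothpicks',):
  for r in silhouettes('side',n)[:1]: q=P[r['pixels']];print(n,r['confidence'],r['rect'],np.nanpercentile(q,[3,50,97],axis=0).round(3))"
```

```text
t 20.5 at [ 0.5076 -0.4579  0.2458] rot [3.137e+00 3.000e-03 1.396e+00] w 0.0355 F [-0.7 -0.2 -0.9]
(0.4741, 0.1193, 0.24) shift [ 0.5627 -0.1332  0.0034] turn [0.005 0.003 0.   ]
(0.4741, 0.1193, 0.0395) shift [ 0.5633 -0.1341  0.2039] turn [0.005 0.003 0.   ]
toothpicks 0.85 [376.5, 201.6, 397.0, 248.3] [[ 0.491 -0.477  0.217]
 [ 0.506 -0.47   0.251]
 [ 0.524 -0.446  0.283]]
```

>>> step_arm --steps '[{"jaw": 0, "tx": 0.01, "ty": -0.002, "tz": 0, "ax": 0, "ay": 0, "az": 0}, {"jaw": 0, "tx": 0.03, "ty": -0.007, "tz": 0, "ax": 0, "ay": 0, "az": 0}, {"jaw": 0, "tx": 0.065, "ty": -0.015, "tz": 0, "ax": 0, "ay": 0, "az": 0}, {"jaw": 0, "tx": 0.105, "ty": -0.025, "tz": 0, "ax": 0, "ay": 0, "az": 0}, {"jaw": 0, "tx": 0.145, "ty": -0.034, "tz": 0, "ax": 0, "ay": 0, "az": 0}, {"jaw": 0, "tx": 0.185, "ty": -0.044, "tz": 0, "ax": 0, "ay": 0, "az": 0}, {"jaw": 0, "tx": 0.22, "ty": -0.052, "tz": 0, "ax": 0, "ay": 0, "az": 0}, {"jaw": 0, "tx": 0.245, "ty": -0.058, "tz": 0, "ax": 0, "ay": 0, "az": 0}]'

```text
time: 21.4
tool_pos: [0.4924, -0.2039, 0.2435]
ee_rot: [3.136, 0.004, 1.398]
wrist_force: [0.4, 0.6, 0.1]
width: 0.0351
```

>>> step_arm --steps '[{"jaw": 0, "tx": 0.015, "ty": -0.004, "tz": 0, "ax": 0, "ay": 0, "az": 0}, {"jaw": 0, "tx": 0.045, "ty": -0.011, "tz": 0, "ax": 0, "ay": 0, "az": 0}, {"jaw": 0, "tx": 0.085, "ty": -0.02, "tz": 0, "ax": 0, "ay": 0, "az": 0}, {"jaw": 0, "tx": 0.125, "ty": -0.03, "tz": 0, "ax": 0, "ay": 0, "az": 0}, {"jaw": 0, "tx": 0.165, "ty": -0.039, "tz": 0, "ax": 0, "ay": 0, "az": 0}, {"jaw": 0, "tx": 0.205, "ty": -0.049, "tz": 0, "ax": 0, "ay": 0, "az": 0}, {"jaw": 0, "tx": 0.24, "ty": -0.057, "tz": 0, "ax": 0, "ay": 0, "az": 0}, {"jaw": 0, "tx": 0.26, "ty": -0.062, "tz": 0, "ax": 0, "ay": 0, "az": 0}]'

```text
time: 22.2
tool_pos: [0.4747, 0.0654, 0.2409]
ee_rot: [3.139, 0.004, 1.401]
wrist_force: [0.4, 0.1, -0.2]
width: 0.0348
```

```bash
python3 -c "
from h import *
go((.4741,.1193,.24),(.4741,.1193,.0395))"
```

```text
t 22.2 at [0.4747 0.0654 0.2409] rot [3.139 0.004 1.401] w 0.0348 F [ 0.4  0.1 -0.2]
(0.4741, 0.1193, 0.24) shift [ 0.053  -0.0098  0.0007] turn [0.003 0.004 0.005]
(0.4741, 0.1193, 0.0395) shift [ 0.0537 -0.0103  0.2012] turn [0.003 0.004 0.005]
```

>>> step_arm --steps '[{"jaw": 0, "tx": 0.02, "ty": -0.004, "tz": 0, "ax": 0.003, "ay": 0.004, "az": 0.005}, {"jaw": 0, "tx": 0.045, "ty": -0.008, "tz": 0, "ax": 0.003, "ay": 0.004, "az": 0.005}, {"jaw": 0, "tx": 0.054, "ty": -0.01, "tz": 0.01, "ax": 0.003, "ay": 0.004, "az": 0.005}, {"jaw": 0, "tx": 0.054, "ty": -0.01, "tz": 0.035, "ax": 0.003, "ay": 0.004, "az": 0.005}, {"jaw": 0, "tx": 0.054, "ty": -0.01, "tz": 0.065, "ax": 0.003, "ay": 0.004, "az": 0.005}, {"jaw": 0, "tx": 0.054, "ty": -0.01, "tz": 0.095, "ax": 0.003, "ay": 0.004, "az": 0.005}, {"jaw": 0, "tx": 0.054, "ty": -0.01, "tz": 0.115, "ax": 0.003, "ay": 0.004, "az": 0.005}, {"jaw": 0, "tx": 0.054, "ty": -0.01, "tz": 0.125, "ax": 0.003, "ay": 0.004, "az": 0.005}]'

```text
time: 23.0
tool_pos: [0.4719, 0.1188, 0.1117]
ee_rot: [-3.135, 0.002, 1.395]
wrist_force: [0.8, 0.0, -0.6]
width: 0.0353
```

```bash
python3 -c "
from h import *
go((.4741,.1193,.0395))
im,d=snapshot('side');P=cloud('side',d);cv2.imwrite('pics/s5.png',cv2.resize(im[120:250,270:410,::-1],(560,520)))
for n in ('toothpicks',):
  for r in silhouettes('side',n)[:1]: q=P[r['pixels']];print(n,r['confidence'],r['rect'],np.nanpercentile(q,[3,50,97],axis=0).round(3))"
```

```text
t 23.0 at [0.4719 0.1188 0.1117] rot [-3.135e+00  2.000e-03  1.395e+00] w 0.0353 F [ 0.8  0.  -0.6]
(0.4741, 0.1193, 0.0395) shift [0.001  0.0025 0.0722] turn [-0.006  0.002 -0.001]
toothpicks 0.49 [327.4, 142.0, 337.6, 169.1] [[0.457 0.099 0.004]
 [0.476 0.109 0.124]
 [0.49  0.437 0.15 ]]
```

View pics/s5.png

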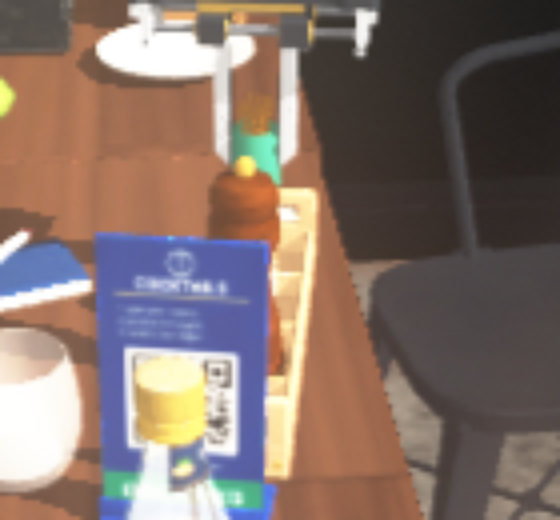

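The pot (crop 255, 145) is still held at the same height relative to the tool, so it hasn't slipped. Lowering.

>>> step_arm --steps '[{"jaw": 0, "tx": 0.001, "ty": 0.002, "tz": 0.015, "ax": -0.006, "ay": 0.002, "az": 0}, {"jaw": 0, "tx": 0.001, "ty": 0.002, "tz": 0.035, "ax": -0.006, "ay": 0.002, "az": 0}, {"jaw": 0, "tx": 0.001, "ty": 0.002, "tz": 0.05, "ax": -0.006, "ay": 0.002, "az": 0}, {"jaw": 0, "tx": 0.001, "ty": 0.002, "tz": 0.06, "ax": -0.006, "ay": 0.002, "az": 0}, {"jaw": 0, "tx": 0.001, "ty": 0.002, "tz": 0.066, "ax": -0.006, "ay": 0.002, "az": 0}, {"jaw": 0, "tx": 0.001, "ty": 0.002, "tz": 0.069, "ax": -0.006, "ay": 0.002, "az": 0}, {"jaw": 0, "tx": 0.001, "ty": 0.002, "tz": 0.071, "ax": -0.006, "ay": 0.002, "az": 0}, {"jaw": 0, "tx": 0.001, "ty": 0.002, "tz": 0.073, "ax": -0.006, "ay": 0.002, "az": 0}]'

```text
time: 23.9
tool_pos: [0.4751, 0.1198, 0.0408]
ee_rot: [3.139, -0.001, 1.395]
wrist_force: [0.3, -0.6, -0.4]
width: 0.0352
```

>>> step_arm --steps '[{"jaw": 0, "tx": 0, "ty": 0, "tz": 0.001, "ax": 0, "ay": 0, "az": 0}, {"jaw": 0, "tx": 0, "ty": 0, "tz": 0.001, "ax": 0, "ay": 0, "az": 0}]'

```text
time: 24.1
tool_pos: [0.4754, 0.1198, 0.0401]
ee_rot: [3.138, -0.001, 1.395]
wrist_force: [0.6, 0.4, 0.3]
width: 0.0353
```

>>> step_arm --steps '[{"jaw": 0, "tx": 0, "ty": 0, "tz": 0.001, "ax": 0, "ay": 0, "az": 0}, {"jaw": 0, "tx": 0, "ty": 0, "tz": 0.002, "ax": 0, "ay": 0, "az": 0}, {"jaw": 0, "tx": 0, "ty": 0, "tz": 0.002, "ax": 0, "ay": 0, "az": 0}]'

```text
time: 24.4
tool_pos: [0.4757, 0.1199, 0.0395]
ee_rot: [3.137, -0.002, 1.395]
wrist_force: [-1.0, 0.0, 5.5]
width: 0.0355
```

>>> step_arm --steps '[{"jaw": 0.47, "tx": 0, "ty": 0, "tz": 0, "ax": 0, "ay": 0, "az": 0}, {"jaw": 0.47, "tx": 0, "ty": 0, "tz": 0, "ax": 0, "ay": 0, "az": 0}, {"jaw": 0.47, "tx": 0, "ty": 0, "tz": -0.003, "ax": 0, "ay": 0, "az": 0}, {"jaw": 0.6, "tx": 0, "ty": 0, "tz": -0.012, "ax": 0, "ay": 0, "az": 0}, {"jaw": 0.7, "tx": 0, "ty": 0, "tz": -0.04, "ax": 0, "ay": 0, "az": 0}, {"jaw": 1, "tx": 0, "ty": 0, "tz": -0.085, "ax": 0, "ay": 0, "az": 0}, {"jaw": 1, "tx": 0, "ty": 0, "tz": -0.13, "ax": 0, "ay": 0, "az": 0}, {"jaw": 1, "tx": 0, "ty": 0, "tz": -0.175, "ax": 0, "ay": 0, "az": 0}]'

```text
time: 25.2
tool_pos: [0.4747, 0.1197, 0.2168]
ee_rot: [3.137, -0.002, 1.395]
wrist_force: [1.2, 0.9, -0.5]
width: 0.0808
```

```bash
python3 -c "
from h import *
go((.392,-.347,.28))"
```

```text
t 25.2 at [0.4747 0.1197 0.2168] rot [ 3.137e+00 -2.000e-03  1.395e+00] w 0.0808 F [ 1.2  0.9 -0.5]
(0.392, -0.347, 0.28) shift [-0.4739  0.0005 -0.064 ] turn [ 0.005 -0.002 -0.001]
```

>>> step_arm --steps '[{"jaw": 1, "tx": -0.015, "ty": 0, "tz": -0.03, "ax": 0.005, "ay": 0, "az": 0}, {"jaw": 1, "tx": -0.06, "ty": 0, "tz": -0.05, "ax": 0.005, "ay": 0, "az": 0}, {"jaw": 1, "tx": -0.105, "ty": 0, "tz": -0.06, "ax": 0.005, "ay": 0, "az": 0}, {"jaw": 1, "tx": -0.15, "ty": 0, "tz": -0.064, "ax": 0.005, "ay": 0, "az": 0}, {"jaw": 1, "tx": -0.195, "ty": 0, "tz": -0.064, "ax": 0.005, "ay": 0, "az": 0}, {"jaw": 1, "tx": -0.24, "ty": 0, "tz": -0.064, "ax": 0.005, "ay": 0, "az": 0}, {"jaw": 1, "tx": -0.285, "ty": 0, "tz": -0.064, "ax": 0.005, "ay": 0, "az": 0}, {"jaw": 1, "tx": -0.33, "ty": 0, "tz": -0.064, "ax": 0.005, "ay": 0, "az": 0}]'

```text
time: 26.0
tool_pos: [0.416, -0.2069, 0.2812]
ee_rot: [3.14, -0.001, 1.395]
wrist_force: [0.9, -1.1, -0.2]
width: 0.0937
```

```bash
python3 -c "
from h import *
go((.392,-.347,.28),(.392,-.347,.175))
im,d=snapshot('side');P=cloud('side',d)
for r in silhouettes('side','sauce')[:1]:
  q=P[r['pixels']];print(r['confidence'],r['rect'])
  for a,b in ((.17,.2),(.02,.1)):
    s=q[(q[:,2]>a)&(q[:,2]<b)];print(np.nanpercentile(s,[3,50,97],axis=0).round(3))"
```

```text
t 26.0 at [ 0.416  -0.2069  0.2812] rot [ 3.140e+00 -1.000e-03  1.395e+00] w 0.0937 F [ 0.9 -1.1 -0.2]
(0.392, -0.347, 0.28) shift [-0.1421  0.0009  0.001 ] turn [ 0.001 -0.001 -0.001]
(0.392, -0.347, 0.175) shift [-0.1422  0.0007  0.106 ] turn [ 0.001 -0.001 -0.001]
0.89 [298.6, 206.7, 330.5, 305.6]
[[ 0.377 -0.366  0.171]
 [ 0.392 -0.362  0.186]
 [ 0.407 -0.352  0.199]]
[[ 0.365 -0.378  0.023]
 [ 0.392 -0.373  0.061]
 [ 0.419 -0.354  0.098]]
```

>>> step_arm --steps '[{"jaw": 1, "tx": -0.04, "ty": 0, "tz": 0, "ax": 0, "ay": 0, "az": 0}, {"jaw": 1, "tx": -0.085, "ty": 0.001, "tz": 0, "ax": 0, "ay": 0, "az": 0}, {"jaw": 1, "tx": -0.125, "ty": 0.001, "tz": 0, "ax": 0, "ay": 0, "az": 0}, {"jaw": 1, "tx": -0.142, "ty": 0.001, "tz": 0.005, "ax": 0, "ay": 0, "az": 0}, {"jaw": 1, "tx": -0.142, "ty": 0.001, "tz": 0.025, "ax": 0, "ay": 0, "az": 0}, {"jaw": 1, "tx": -0.142, "ty": 0.001, "tz": 0.055, "ax": 0, "ay": 0, "az": 0}, {"jaw": 1, "tx": -0.142, "ty": 0.001, "tz": 0.08, "ax": 0, "ay": 0, "az": 0}, {"jaw": 1, "tx": -0.142, "ty": 0.001, "tz": 0.09, "ax": 0, "ay": 0, "az": 0}]'

```text
time: 26.9
tool_pos: [0.3898, -0.3471, 0.1873]
ee_rot: [-3.137, -0.004, 1.389]
wrist_force: [0.4, 1.1, -0.5]
width: 0.0939
```

```bash
python3 -c "
from h import *
go((.392,-.3475,.176))
im,d=snapshot('side');cv2.imwrite('pics/s6.png',cv2.resize(im[160:310,240:400,::-1],(640,600)))
im,d=snapshot('top');cv2.imwrite('pics/t4.png',cv2.resize(im[140:240,240:480,::-1],(800,333)))"
```

```text
t 26.9 at [ 0.3898 -0.3471  0.1873] rot [-3.137 -0.004  1.389] w 0.0939 F [ 0.4  1.1 -0.5]
(0.392, -0.3475, 0.176) shift [-0.      0.0022  0.0113] turn [-0.004 -0.004 -0.007]
```

View pics/s6.png

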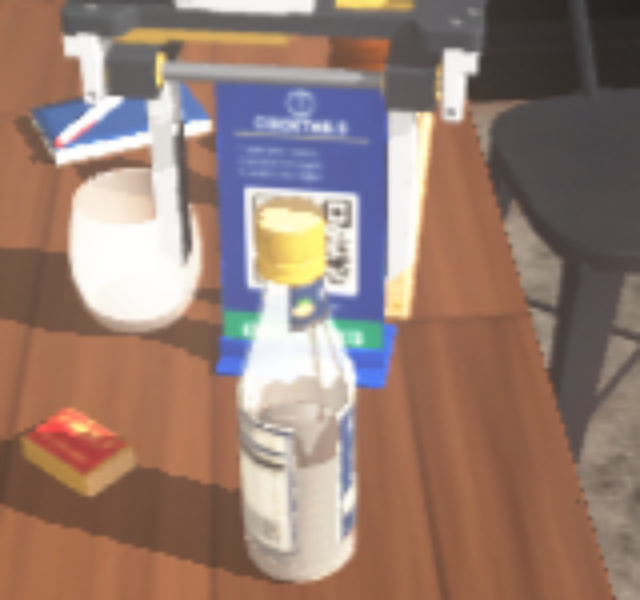

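View pics/t4.png

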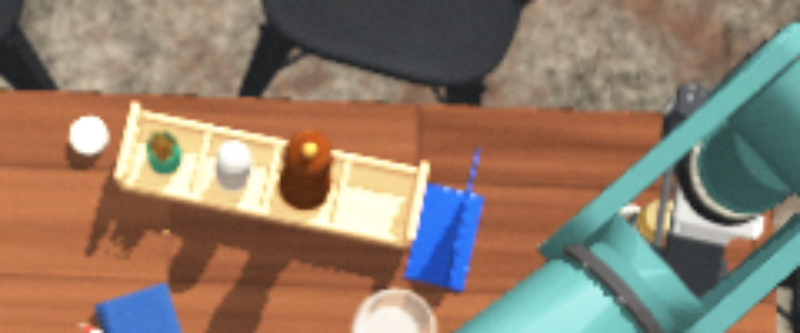

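The toothpicks (top crop 162, 150), salt and mill stand in pockets 4, 3 and 2, and the candle is unmoved. The fingers (side crop x 175 and 400) straddle the gold cap (290, 240). Next I lower and grip.

>>> step_arm --steps '[{"jaw": 1, "tx": 0, "ty": 0.002, "tz": 0.006, "ax": -0.004, "ay": -0.004, "az": -0.007}, {"jaw": 1, "tx": 0, "ty": 0.002, "tz": 0.011, "ax": -0.004, "ay": -0.004, "az": -0.007}, {"jaw": 1, "tx": 0, "ty": 0.002, "tz": 0.011, "ax": -0.004, "ay": -0.004, "az": -0.007}, {"jaw": 0, "tx": 0, "ty": 0.002, "tz": 0.011, "ax": -0.004, "ay": -0.004, "az": -0.007}, {"jaw": 0, "tx": 0, "ty": 0.002, "tz": 0.011, "ax": -0.004, "ay": -0.004, "az": -0.007}, {"jaw": 0, "tx": 0, "ty": 0.002, "tz": 0.011, "ax": -0.004, "ay": -0.004, "az": -0.007}, {"jaw": 0, "tx": 0, "ty": 0.002, "tz": 0.011, "ax": -0.004, "ay": -0.004, "az": -0.007}, {"jaw": 0, "tx": 0, "ty": 0.002, "tz": 0.011, "ax": -0.004, "ay": -0.004, "az": -0.007}]'

```text
time: 27.8
tool_pos: [0.392, -0.3482, 0.1778]
ee_rot: [3.141, 0.002, 1.395]
wrist_force: [-0.8, 0.1, 0.2]
width: 0.0573
```

>>> step_arm --steps '[{"jaw": 0, "tx": 0, "ty": 0, "tz": 0, "ax": 0, "ay": 0, "az": 0}, {"jaw": 0, "tx": 0, "ty": 0, "tz": 0, "ax": 0, "ay": 0, "az": 0}, {"jaw": 0, "tx": 0, "ty": 0, "tz": 0, "ax": 0, "ay": 0, "az": 0}, {"jaw": 0, "tx": 0, "ty": 0, "tz": 0, "ax": 0, "ay": 0, "az": 0}, {"jaw": 0, "tx": 0, "ty": 0, "tz": -0.003, "ax": 0, "ay": 0, "az": 0}, {"jaw": 0, "tx": 0, "ty": 0, "tz": -0.008, "ax": 0, "ay": 0, "az": 0}, {"jaw": 0, "tx": 0, "ty": 0, "tz": -0.012, "ax": 0, "ay": 0, "az": 0}, {"jaw": 0, "tx": 0, "ty": 0, "tz": -0.014, "ax": 0, "ay": 0, "az": 0}]'

```text
time: 28.6
tool_pos: [0.3922, -0.3483, 0.1922]
ee_rot: [3.14, 0.002, 1.396]
wrist_force: [0.0, 0.1, -3.2]
width: 0.0365
```

```bash
python3 -c "
from h import *
go((.392,-.3475,.385))
im,d=snapshot('side');P=cloud('side',d)
for r in silhouettes('side','sauce')[:1]:
  q=P[r['pixels']];print(r['confidence'],r['rect'],np.nanpercentile(q,[1,50,99],axis=0).round(3))"
```

```text
t 28.6 at [ 0.3922 -0.3483  0.1922] rot [3.140e+00 2.000e-03 1.396e+00] w 0.0365 F [ 0.   0.1 -3.2]
(0.392, -0.3475, 0.385) shift [ 4.000e-04 -1.000e-04 -1.928e-01] turn [ 0.001  0.002 -0.   ]
0.9 [297.8, 201.4, 328.4, 300.9] [[ 0.365 -0.379 -0.001]
 [ 0.393 -0.368  0.119]
 [ 0.426 -0.278  0.221]]
```

The bottle's full weight (3.2 N) hangs on the gripper. Raising it to clear the menu.

>>> step_arm --steps '[{"jaw": 0, "tx": 0, "ty": 0, "tz": -0.008, "ax": 0, "ay": 0, "az": 0}, {"jaw": 0, "tx": 0, "ty": 0, "tz": -0.025, "ax": 0, "ay": 0, "az": 0}, {"jaw": 0, "tx": 0, "ty": 0, "tz": -0.055, "ax": 0, "ay": 0, "az": 0}, {"jaw": 0, "tx": 0, "ty": 0, "tz": -0.09, "ax": 0, "ay": 0, "az": 0}, {"jaw": 0, "tx": 0, "ty": 0, "tz": -0.125, "ax": 0, "ay": 0, "az": 0}, {"jaw": 0, "tx": 0, "ty": 0, "tz": -0.16, "ax": 0, "ay": 0, "az": 0}, {"jaw": 0, "tx": 0, "ty": 0, "tz": -0.185, "ax": 0, "ay": 0, "az": 0}, {"jaw": 0, "tx": 0, "ty": 0, "tz": -0.2, "ax": 0, "ay": 0, "az": 0}]'

```text
time: 29.5
tool_pos: [0.3921, -0.3481, 0.396]
ee_rot: [3.136, 0.005, 1.395]
wrist_force: [-0.1, 0.1, -3.7]
width: 0.036
```

```bash
python3 -c "
from h import *
go((.4349,-.1023,.395),(.4349,-.1023,.187))
im,d=snapshot('side');P=cloud('side',d)
for r in silhouettes('side','sauce')[:1]:
  q=P[r['pixels']];print(r['confidence'],r['rect'],np.nanpercentile(q,[1,3,50,97],axis=0).round(3))"
```

```text
t 29.5 at [ 0.3921 -0.3481  0.396 ] rot [3.136 0.005 1.395] w 0.036 F [-0.1  0.1 -3.7]
(0.4349, -0.1023, 0.395) shift [ 0.2495 -0.0008 -0.0003] turn [ 0.005  0.005 -0.001]
(0.4349, -0.1023, 0.187) shift [ 0.2505 -0.0019  0.2077] turn [ 0.005  0.005 -0.001]
0.58 [291.7, 91.7, 328.2, 215.8] [[ 0.366 -0.379  0.217]
 [ 0.368 -0.378  0.225]
 [ 0.393 -0.368  0.319]
 [ 0.419 -0.35   0.422]]
```

>>> step_arm --steps '[{"jaw": 0, "tx": 0.008, "ty": 0, "tz": 0, "ax": 0.005, "ay": 0.005, "az": 0}, {"jaw": 0, "tx": 0.028, "ty": 0, "tz": 0, "ax": 0.005, "ay": 0.005, "az": 0}, {"jaw": 0, "tx": 0.06, "ty": 0, "tz": 0, "ax": 0.005, "ay": 0.005, "az": 0}, {"jaw": 0, "tx": 0.1, "ty": 0, "tz": 0, "ax": 0.005, "ay": 0.005, "az": 0}, {"jaw": 0, "tx": 0.14, "ty": -0.001, "tz": 0, "ax": 0.005, "ay": 0.005, "az": 0}, {"jaw": 0, "tx": 0.18, "ty": -0.001, "tz": 0, "ax": 0.005, "ay": 0.005, "az": 0}, {"jaw": 0, "tx": 0.215, "ty": -0.001, "tz": 0, "ax": 0.005, "ay": 0.005, "az": 0}, {"jaw": 0, "tx": 0.24, "ty": -0.001, "tz": 0, "ax": 0.005, "ay": 0.005, "az": 0}]'

```text
time: 30.4
tool_pos: [0.4327, -0.1089, 0.3932]
ee_rot: [-3.141, -0.001, 1.398]
wrist_force: [-0.2, -0.8, -4.1]
width: 0.0363
```

```bash
python3 -c "
from h import *
go((.4349,-.1023,.395),(.4349,-.1023,.187))"
```

```text
t 30.4 at [ 0.4327 -0.1089  0.3932] rot [-3.141e+00 -1.000e-03  1.398e+00] w 0.0363 F [-0.2 -0.8 -4.1]
(0.4349, -0.1023, 0.395) shift [ 0.0068  0.001  -0.0018] turn [-0.001 -0.001  0.002]
(0.4349, -0.1023, 0.187) shift [0.0067 0.0011 0.2062] turn [-0.001 -0.001  0.002]
```

>>> step_arm --steps '[{"jaw": 0, "tx": 0.007, "ty": 0.001, "tz": 0, "ax": 0, "ay": 0, "az": 0}, {"jaw": 0, "tx": 0.007, "ty": 0.001, "tz": 0.012, "ax": 0, "ay": 0, "az": 0}, {"jaw": 0, "tx": 0.007, "ty": 0.001, "tz": 0.035, "ax": 0, "ay": 0, "az": 0}, {"jaw": 0, "tx": 0.007, "ty": 0.001, "tz": 0.065, "ax": 0, "ay": 0, "az": 0}, {"jaw": 0, "tx": 0.007, "ty": 0.001, "tz": 0.095, "ax": 0, "ay": 0, "az": 0}, {"jaw": 0, "tx": 0.007, "ty": 0.001, "tz": 0.125, "ax": 0, "ay": 0, "az": 0}, {"jaw": 0, "tx": 0.007, "ty": 0.001, "tz": 0.145, "ax": 0, "ay": 0, "az": 0}, {"jaw": 0, "tx": 0.007, "ty": 0.001, "tz": 0.155, "ax": 0, "ay": 0, "az": 0}]'

```text
time: 31.2
tool_pos: [0.4331, -0.102, 0.2345]
ee_rot: [-3.134, -0.001, 1.397]
wrist_force: [-0.5, -0.8, -4.0]
width: 0.0363
```

```bash
python3 -c "
from h import *
go((.4349,-.1023,.187))
im,d=snapshot('side');P=cloud('side',d);cv2.imwrite('pics/s7.png',cv2.resize(im[110:250,270:400,::-1],(557,600)))
for r in silhouettes('side','sauce')[:1]:
  q=P[r['pixels']];print(r['confidence'],r['rect'],np.nanpercentile(q,[1,3,50,97],axis=0).round(3))"
```

```text
t 31.2 at [ 0.4331 -0.102   0.2345] rot [-3.134e+00 -1.000e-03  1.397e+00] w 0.0363 F [-0.5 -0.8 -4. ]
(0.4349, -0.1023, 0.187) shift [-0.0001  0.0022  0.0475] turn [-0.007 -0.001  0.001]
0.73 [315.0, 130.9, 334.5, 180.9] [[ 0.408 -0.131  0.156]
 [ 0.411 -0.129  0.162]
 [ 0.433 -0.117  0.203]
 [ 0.457 -0.097  0.262]]
```

View pics/s7.png

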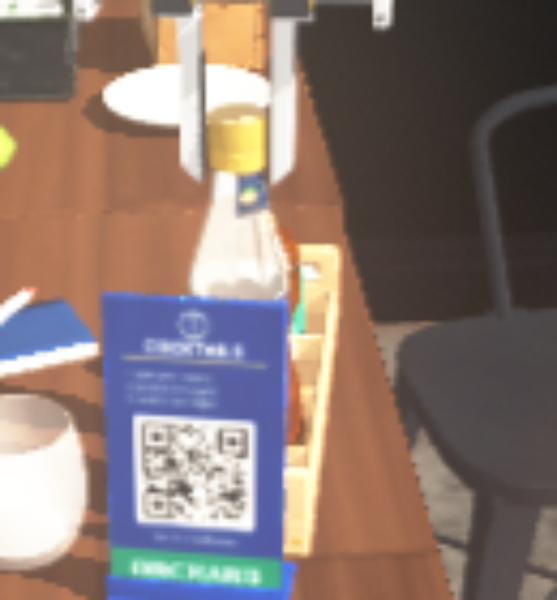

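The bottle hangs upright behind the menu (cap at crop 237, 135) over pocket 1. Lowering slowly.

>>> step_arm --steps '[{"jaw": 0, "tx": 0, "ty": 0.002, "tz": 0.012, "ax": -0.007, "ay": 0, "az": 0}, {"jaw": 0, "tx": 0, "ty": 0.002, "tz": 0.024, "ax": -0.007, "ay": 0, "az": 0}, {"jaw": 0, "tx": 0, "ty": 0.002, "tz": 0.034, "ax": -0.007, "ay": 0, "az": 0}, {"jaw": 0, "tx": 0, "ty": 0.002, "tz": 0.04, "ax": -0.007, "ay": 0, "az": 0}, {"jaw": 0, "tx": 0, "ty": 0.002, "tz": 0.043, "ax": -0.007, "ay": 0, "az": 0}, {"jaw": 0, "tx": 0, "ty": 0.002, "tz": 0.045, "ax": -0.007, "ay": 0, "az": 0}, {"jaw": 0, "tx": 0, "ty": 0.002, "tz": 0.046, "ax": -0.007, "ay": 0, "az": 0}, {"jaw": 0, "tx": 0, "ty": 0.002, "tz": 0.047, "ax": -0.007, "ay": 0, "az": 0}]'

```text
time: 32.1
tool_pos: [0.4356, -0.1024, 0.1894]
ee_rot: [3.139, -0.001, 1.397]
wrist_force: [0.3, -0.1, -3.8]
width: 0.0362
```

>>> step_arm --steps '[{"jaw": 0, "tx": 0, "ty": 0, "tz": 0.001, "ax": 0, "ay": 0, "az": 0}, {"jaw": 0, "tx": 0, "ty": 0, "tz": 0.001, "ax": 0, "ay": 0, "az": 0}]'

```text
time: 32.3
tool_pos: [0.4357, -0.1024, 0.1885]
ee_rot: [3.139, -0.001, 1.397]
wrist_force: [-0.3, -0.1, -3.7]
width: 0.0361
```

>>> step_arm --steps '[{"jaw": 0, "tx": 0, "ty": 0, "tz": 0.001, "ax": 0, "ay": 0, "az": 0}, {"jaw": 0, "tx": 0, "ty": 0, "tz": 0.002, "ax": 0, "ay": 0, "az": 0}, {"jaw": 0, "tx": 0, "ty": 0, "tz": 0.003, "ax": 0, "ay": 0, "az": 0}, {"jaw": 0, "tx": 0, "ty": 0, "tz": 0.003, "ax": 0, "ay": 0, "az": 0}]'

```text
time: 32.7
tool_pos: [0.436, -0.1025, 0.1867]
ee_rot: [3.137, -0.001, 1.397]
wrist_force: [-0.5, 0.9, 3.4]
width: 0.0365
```

The force went from -3.7 N to +3.4 N, so the bottle is on the floor. Releasing and rising.

>>> step_arm --steps '[{"jaw": 0.65, "tx": 0, "ty": 0, "tz": 0, "ax": 0, "ay": 0, "az": 0}, {"jaw": 0.65, "tx": 0, "ty": 0, "tz": 0, "ax": 0, "ay": 0, "az": 0}, {"jaw": 0.65, "tx": 0, "ty": 0, "tz": 0, "ax": 0, "ay": 0, "az": 0}, {"jaw": 0.65, "tx": 0, "ty": 0, "tz": -0.008, "ax": 0, "ay": 0, "az": 0}, {"jaw": 0.65, "tx": 0, "ty": 0, "tz": -0.03, "ax": 0, "ay": 0, "az": 0}, {"jaw": 0.8, "tx": 0, "ty": 0, "tz": -0.065, "ax": 0, "ay": 0, "az": 0}, {"jaw": 0.8, "tx": 0, "ty": 0, "tz": -0.1, "ax": 0, "ay": 0, "az": 0}, {"jaw": 0.8, "tx": 0, "ty": 0, "tz": -0.12, "ax": 0, "ay": 0, "az": 0}]'

```text
time: 33.5
tool_pos: [0.4362, -0.1027, 0.3106]
ee_rot: [3.132, 0.0, 1.397]
wrist_force: [-0.2, 0.3, -0.1]
width: 0.0748
```

>>> step_arm --steps '[{"jaw": 0.8, "tx": 0.03, "ty": 0, "tz": 0, "ax": 0, "ay": 0, "az": 0}, {"jaw": 0.8, "tx": 0.07, "ty": 0, "tz": 0, "ax": 0, "ay": 0, "az": 0}, {"jaw": 0.8, "tx": 0.115, "ty": 0, "tz": 0, "ax": 0, "ay": 0, "az": 0}, {"jaw": 0.8, "tx": 0.16, "ty": 0, "tz": 0, "ax": 0, "ay": 0, "az": 0}, {"jaw": 0.8, "tx": 0.205, "ty": 0, "tz": 0, "ax": 0, "ay": 0, "az": 0}, {"jaw": 0.8, "tx": 0.25, "ty": 0, "tz": 0, "ax": 0, "ay": 0, "az": 0}, {"jaw": 0.8, "tx": 0.29, "ty": 0, "tz": 0, "ax": 0, "ay": 0, "az": 0}, {"jaw": 0.8, "tx": 0.33, "ty": 0, "tz": 0, "ax": 0, "ay": 0, "az": 0}]'

```text
time: 34.3
tool_pos: [0.4933, 0.2243, 0.3111]
ee_rot: [3.131, -0.0, 1.398]
wrist_force: [0.7, -0.6, 0.1]
width: 0.0751
```

>>> step_arm --steps '[{"jaw": 0.8, "tx": 0.03, "ty": 0, "tz": 0, "ax": 0, "ay": 0, "az": 0}, {"jaw": 0.8, "tx": 0.06, "ty": 0, "tz": 0, "ax": 0, "ay": 0, "az": 0}, {"jaw": 0.8, "tx": 0.08, "ty": 0, "tz": 0, "ax": 0, "ay": 0, "az": 0}, {"jaw": 0.8, "tx": 0.08, "ty": 0, "tz": 0, "ax": 0, "ay": 0, "az": 0}]'

```text
time: 34.7
tool_pos: [0.507, 0.3053, 0.3104]
ee_rot: [3.132, 0.0, 1.401]
wrist_force: [0.2, -0.5, 1.1]
width: 0.0754
```

```bash
python3 -c "
from h import *
go((.4349,-.1023,.187))
im,d=snapshot('top');P=cloud('top',d);cv2.imwrite('pics/t5.png',cv2.resize(im[150:230,250:400,::-1],(800,427)))
u=np.array([.1757,.9844]);c=np.array([.4545,.0085])
for n in ('sauce','mill','salt','toothpicks','candle'):
  for r in silhouettes('top',n)[:2]:
    q=P[r['pixels']];q=q[q[:,2]>np.nanpercentile(q[:,2],98)-.015];m=(q.min(0)+q.max(0))/2;e=m[:2]-c;print(n,round(r['confidence'],2),m.round(3),'top z',q[:,2].max().round(3),'along',(e@u).round(3),'across',(e@[u[1],-u[0]]).round(3))"
```

```text
t 34.7 at [0.507  0.3053 0.3104] rot [3.132 0.    1.401] w 0.0754 F [ 0.2 -0.5  1.1]
(0.4349, -0.1023, 0.187) shift [-0.4139 -0.0034  0.1234] turn [0.009 0.    0.005]
sauce 0.79 [ 0.434 -0.098  0.213] top z 0.22 along -0.108 across -0.001
mill 0.72 [ 0.45  -0.026  0.163] top z 0.172 along -0.034 across 0.002
mill 0.21 [ 0.387 -0.166  0.187] top z 0.191 along -0.184 across -0.036
toothpicks 0.46 [0.474 0.121 0.076] top z 0.085 along 0.114 across -0.0
candle 0.62 [0.497 0.203 0.012] top z 0.02 along 0.199 across 0.007
```

View pics/t5.png

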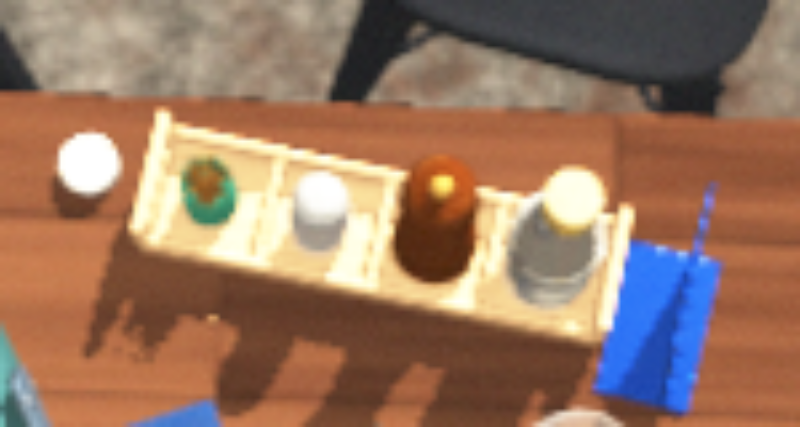

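All four stand upright in order in the picture: sauce (555, 235), mill (435, 215), salt (320, 210), toothpicks (208, 190). The candle (90, 162) is unmoved and the arm is clear.

```bash
python3 -c "
from bench import *
print(close_job())"
```

```text
the job is handed in; nothing more can be done
None
```

All four condiments are standing in the caddy, stepping down from the menu stand: sauce, mill, salt, toothpicks. I handed the job in at about 35 s, and no verdict was reported.

- **Setting down:** I lowered each one until the wrist force showed contact, released it, and then lifted clear. The highest force I read at a set-down was about 15 N (salt).
- **Position:** in the last overhead picture the sauce, mill and toothpicks were within about 5 mm of their pocket centres along and across the row. Their tops were at the heights expected for standing on the pocket floor, to within about 5 mm. All four looked upright in that picture.
- **Candle and arm:** the candle had not moved by more than about 1 mm. The arm was clear of everything.
- **Missed check:** the final detector pass did not report the salt. I relied on the picture, where it stands upright in its pocket, and on the measurement taken after placing the mill, about 4 mm from its pocket centre. A low-confidence second "mill" detection (0.21) was the menu stand.

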